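# Clamp a plastic blank in the milling fixture

### The job

Load the blue plastic blank into the milling fixture: lay it flat, lengthways and centred on the plate, and push its end squarely and firmly up against the yellow end stop, leaving no gap. Then push the red toggle handle down past its dead point until it snaps over and stays locked, with the rubber pad holding the blank down. Feel for the stop and the lock rather than forcing either of them, let go of everything, and leave the other things on the bench alone.

Things in the scene. Friction and masses are not known exactly. Their poses are not given: they have to be found in the camera images.
- blank: the blank to be machined: a loose blue plastic block, 60 mm long (its x), 40 mm wide (its y), 35 mm high, about 0.12 kg, plain and the same at both ends (either end may go to the stop). Origin: centre of its underside.
- fixture: the milling fixture, fixed to the bench: an aluminium plate, top face 15 mm above the origin, with a toggle clamp on it. Origin: on the bench right under the clamp's pivot; x along the plate from the pivot towards the end stop, y across, z up. The plate runs from x = -70 to 165 mm, y = -55 to 55 mm. A seated blank lies flat, its long side along x, centred on y = 0, its top 50 mm above the origin.
- pivot (a point): the pivot pin of both the handle and the hold-down arm, 50 mm above the fixture's origin; the pin lies along the fixture's y, between two steel cheeks (fixture x -30 to 20 mm, y -25 to 25 mm, up to 65 mm high).
- stop: the yellow end stop screwed to the plate, 60 mm wide across, 30 mm high, 14 mm thick. Origin: bottom middle of the face that looks at the clamp; its x, y and z are parallel to the fixture's. The blank rests against this face, so a seated blank's centre lies 30 mm before it (x = -30 mm). It is set anew for each job, some 111 to 119 mm from the pivot.
- handle: the clamp's handle. Origin: at the pivot. It points along its own -x (towards the fixture's -x, and upward): a 12 mm round steel rod to 100 mm from the pivot, then a red round grip, 24 mm in diameter, to 177 mm. It starts 50 to 71 degrees above horizontal and is pushed down. Where it locks is set anew for each job and cannot be seen: 7 to 18 degrees above horizontal.
- grip (a point): point on the axis of the red grip, 140 mm from the pivot: push here. The handle moves freely at first (under 3 N), stiffens once the pad meets the blank (10 to 16 N over the last 10 mm or so of the grip's travel), passes the dead point, snaps over by itself by 2.6 degrees onto a hard internal stop and stays. Let go earlier it springs back. Over 40 N bends the linkage.
- pad: the rubber pad under the end of the hold-down arm, 22 mm across, on a sprung spindle. Origin: centre of its underside (the holding face), at fixture x = 80 mm when down. Locked on a blank it presses with some 15 to 20 N.
- holddown: the steel hold-down arm that carries the pad, a bent bar 14 mm thick, 100 mm long, driven by the handle; nearly upright over the pivot when open (up to 145 mm above the bench), it swings down in the fixture's +x and lies flat over the blank when locked. Origin: at the pivot. It must not be pushed itself.
- wood_block: bystander: pale wooden block 80 x 50 x 30 mm; origin at the centre of its underside
- bar_stock: bystander: upright aluminium round, 32 mm across, 60 mm high; origin at the centre of its underside
- screwdriver: bystander: screwdriver; origin at the centre of its underside (handle to -x)
- brush: bystander: chip brush; origin at the centre of its underside (handle to -x)
- wrench: bystander: wrench; origin at the centre of its underside (handle to -x)
- oil: bystander: small white bottle with a yellow cap, 48 mm across, 120 mm high; origin at the centre of its underside
- parts_bin: bystander: open green bin 130 x 100 x 50 mm with a brass disc in it; origin at the centre of its underside
Things that resemble listed ones, but are neither listed nor needed, are in the scene too. What is meant by the blank is not orange or pink, and is the larger of those in its own colour.

How it is judged (in metres and radians):
On the way, in this order (a step that is already met when the one before it is completed fails the run):
1. the blank lies flat, square and centred on the plate and is pressed against the end stop with over 3 N (x of blank in the frame of stop between -0.032 and -0.028 m and z of blank in the frame of fixture between 0.012 and 0.018 m and y of blank in the frame of fixture between -0.009 and 0.009 m and angle between the x axis of blank and the x axis of stop, either way round below 0.06 rad and angle between blank's own z axis and vertical below 0.06 rad and contact force between blank and stop above 3 N), for 0.1 s.
2. the clamp pad presses on the seated blank with over 9 N (x of blank in the frame of stop between -0.032 and -0.028 m and z of blank in the frame of fixture between 0.012 and 0.018 m and y of blank in the frame of fixture between -0.009 and 0.009 m and angle between the x axis of blank and the x axis of stop, either way round below 0.06 rad and angle between blank's own z axis and vertical below 0.06 rad and contact force between pad and blank above 9 N), for 0.3 s.
At the end, for the whole second after the job is handed in: With the robot clear, the blank lies flat on the fixture plate (within 3 mm and 0.06 rad), its end against the stop within 2 mm and square to it within 0.06 rad, centred across within 9 mm, and the locked clamp's pad presses on it with over 9 N by itself (all of step 2 and linear speed of blank below 0.01 m/s); the robot touches nothing.
It fails at once if the handle is forced: the robot pushes on it with over 40 N (contact force between any of the fingers, the arm and handle above 40 N).
It fails at once if the blank is rammed against the end stop with over 40 N (contact force between blank and stop above 40 N).
It fails at once if the hold-down arm or pad is pushed by the robot with over 10 N instead of the handle (contact force between any of the fingers, the arm and holddown above 10 N).
It fails at once if a bystander is moved by over 20 mm (distance of any of wood_block, bar_stock, screwdriver, brush, wrench, oil, parts_bin from where it was at the start of the episode above 0.02 m).
It also fails if it takes over 72 s, if anything falls off the work surface, if the arm or the gripper's body presses on something with over 40 N, if the wrist force passes 120 N, or if a joint passes its speed limit or range.

### The arm

A 6-joint arm with a two-finger parallel gripper is mounted at the origin on the work surface. World frame = base frame: x ahead of the robot, y to its left, z up, the work surface at z = 0. Lengths are in mm, angles in rad, forces in N, time in s.
With the tool pointing down it reaches from about 350 to 775 mm from the base axis. Payload 7.3 kg.
Tool frame: the origin (TCP) lies at the centre of the arm's flange, where the gripper is bolted on; the fingertips stand 178 mm ahead of it and the grasp point (between the pads) lies 159 mm ahead of it; z points along the fingers, y is the direction in which the jaws open and shut (so a half turn about z gives the same grasp; the last joint's range is limited). The gripper opens to 92 mm and grips with 3 to 60 N. Pads are 19 mm wide; open, the fingers measure 130 mm over their backs; the gripper's body (75 mm by 190 mm) begins 47 mm behind the grasp point.
Start: joints at [1.023, 0.342, 1.524, -0, 1.275, -0.146], TCP at [205.294, 483.2, 404.741] pointing down, gripper open.
Joint ranges: [-2.53, 2.53], [-0.77, 2.02], [0.04, 2.7], [-1, 4.14], [0.28, 2.66], [-3.11, 3.11]. Speed limits (rad/s): [2.57, 2.57, 3.14, 3.14, 3.14, 3.14].

### API

Orientations are given as [roll, pitch, yaw] about the fixed x, y, z axes, in that order (R = Rz(yaw) Ry(pitch) Rx(roll)).
In Python, from plant import status, viewer, ticket gives the robot as it stands.
- The arm moves only by the tool play_rows, never from a script. Its argument "commands" is a list of rows, each an object with "offset": the shift along the tool's x, y, z in m, a list of three; "twist": the turn about the tool's z in degrees. A call has 1 to 5 rows; each row shifts and turns the commanded pose from where the row before left it, along the tool's axes as they then stand; what a row does not reach is not made up. A row lasts 1/10 s, in which the tool goes at most 50 mm and 8.59 degrees, less where a joint would pass 70% of its speed; a pose out of reach is approached as far as the arm can. A call with a gripper value outside its range is refused whole. "jaw" is the closure in counts, from 0 (fully open) to 255 (shut), set as the call begins (left out, the last holds). The fingers move at their own pace and stop on an object; the grip force is fixed at half the most. Time passes only in rows, so rows that do not move let the fingers close. It gives the time, the measured TCP pose, the force and the opening at its end, in the units of the state.
- status.get_obs(): the state, without advancing time (a new reading comes with each control period).
- viewer.capture(name): name is "scene" or "top" or "wrist"; returns the picture (480x640x3 uint8, red, green, blue); there is no depth.
- viewer.camera_params(name): a dict with "fov_y" (degrees; the focal length in pixels is half the picture's height over the tangent of half this angle, whatever the lens; pixels are square), "cx", "cy" (the principal point, pixels), "D" ([k1, k2, p1, p2, k3] as OpenCV has them; the pictures are not rectified), "rvec" (rotation vector, rad) and "tvec" (3), from world to camera coordinates, as OpenCV has them; the wrist camera has in their place "T_tool_cam" (4x4, takes a point from camera to tool coordinates, whose origin is the TCP and whose axes are the flange's). Camera axes: x right, y down, z forward; pixel columns grow to the right and rows downward; lengths in mm; the calibration is good to about 2 mm. A picture is of the moment at which its call begins: read the wrist's pose just before it. camera_params takes no time and is no camera call.
- ticket.close_job(): hands the job in, once; it reports no verdict.
The state is a dict: "time": time; "joint_positions": joint angles; "dq": joint speeds; "tau": joint torques, N m; "tool_pos": TCP position; "tcp_rot": TCP orientation; "contact_force": force on the tool from outside, world axes, zero at the start; "moment": the same for the moment, N m; "grip_width": finger opening in mm.
Only numpy, scipy, OpenCV 4.12 (cv2) and the standard library are available. Lean on these libraries where they do the work, as an engineer would, in place of code of your own. Each camera call takes 0.05 s, during which the arm holds its last target.

## Working session

There is one attempt and no reset: what is moved stays moved. The work goes in short steps, Python scripts to look and compute and a tool call to move; the robot and the scene stay as the last step left them, time stands still between calls to the robot, and variables do not carry over. Pictures are saved under pics/ and viewed, and the job is handed in when it is done.

Besides the shell and the picture viewer there is one more tool, called after "Emit:" as name(argument=value, ...), one argument or row to a line, values as JSON. play_rows: Moves the arm, as the interface text tells. Its arguments: {"type":"object","properties":{"commands":{"type":"array"},"jaw":{"type":"number"}},"required":["commands"]}

```bash
ls; mkdir -p pics; python3 - <<'E'
from plant import status, viewer
import cv2
print(status.get_obs())
for n in ("scene","top","wrist"):
    im=viewer.capture(n); cv2.imwrite(f"pics/{n}0.png",im[:,:,::-1]); print(n,viewer.camera_params(n))
E
```

```text
pics
{'time': 0.0, 'joint_positions': array([ 1.02300344e+00,  3.42725600e-01,  1.52504287e+00, -3.54787191e-05,
        1.27541017e+00, -1.46038874e-01]), 'dq': array([ 7.59522471e-04, -6.38136287e-04, -6.05786266e-04,  6.69661330e-05,
       -1.02040711e-03,  5.68220151e-05]), 'tau': array([ 1.96549387e-03, -4.31246102e+01, -2.44228971e+01,  7.20012467e-02,
        5.57217922e-02, -9.72514545e-05]), 'tool_pos': array([205.21903869, 483.07168058, 404.03423603]), 'tcp_rot': array([-3.14001862e+00, -1.97227826e-04,  2.73984884e+00]), 'contact_force': array([0.2981496 , 0.12011793, 0.62381983]), 'moment': array([-0.02245467,  0.01672647, -0.02220629]), 'grip_width': 91.57418143787304}
scene {'fov_y': 51.615655111209605, 'cx': 323.66930685653506, 'cy': 238.79895644062023, 'D': array([0.00343017, 0.        , 0.        , 0.        , 0.        ]), 'rvec': array([ 0.93936231,  2.28477143, -1.26642258]), 'tvec': array([ 408.52416797,  -97.52370802, 1696.3789118 ])}
top {'fov_y': 54.16174986497667, 'cx': 318.17852855817233, 'cy': 239.63116633355213, 'D': array([0.00765238, 0.        , 0.        , 0.        , 0.        ]), 'rvec': array([ 1.97663626, -2.25986367,  0.23139717]), 'tvec': array([  65.66242357,  586.28142936, 1218.43527409])}
wrist {'fov_y': 68.10754630417289, 'cx': 324.6669780773853, 'cy': 236.56523131816215, 'D': array([-0.06998683,  0.        ,  0.        ,  0.        ,  0.        ]), 'T_tool_cam': array([[-5.88595093e-04, -9.52984641e-01, -3.03018031e-01,
         8.18519890e+01],
       [ 9.99998611e-01, -8.84137767e-05, -1.66438051e-03,
        -6.39759303e-01],
       [ 1.55933810e-03, -3.03018589e-01,  9.52983370e-01,
         1.85781456e+01],
       [ 0.00000000e+00,  0.00000000e+00,  0.00000000e+00,
         1.00000000e+00]])}
```

View pics/scene0.png

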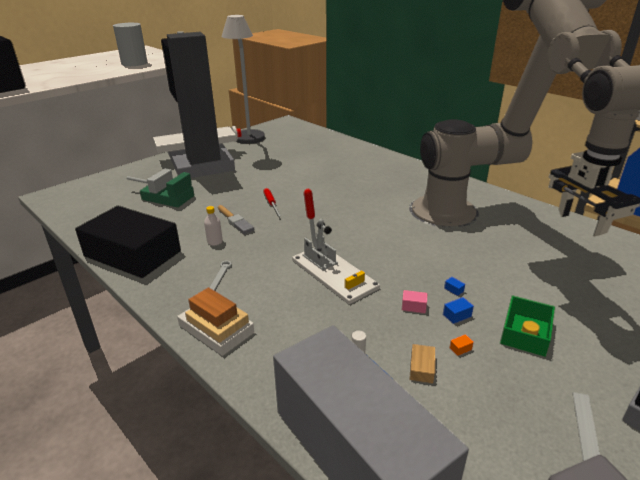

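View pics/top0.png

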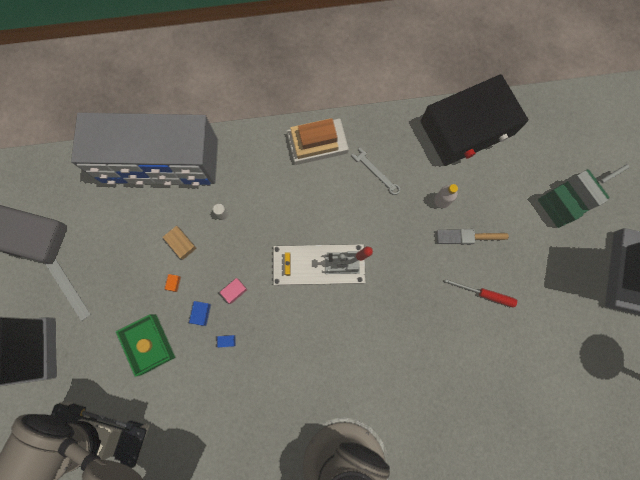

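View pics/wrist0.png

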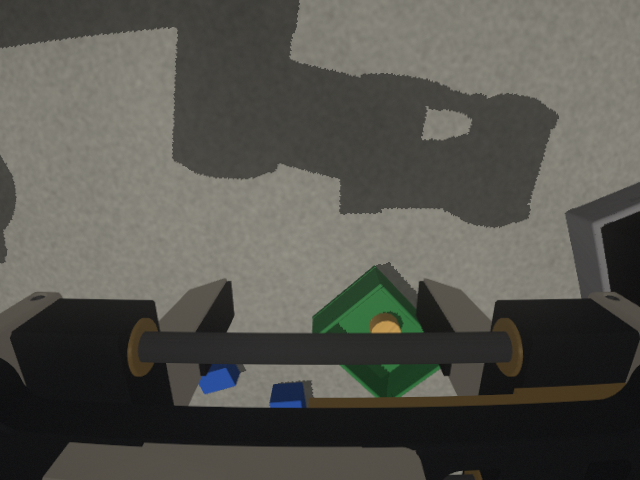

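```bash
cat > h.py <<'E'
import numpy as np, cv2
from scipy.spatial.transform import Rotation as Ro
from plant import status, viewer
def cam(name,obs=None):
    p=viewer.camera_params(name); f=240/np.tan(np.radians(p['fov_y']/2))
    K=np.array([[f,0,p['cx']],[0,f,p['cy']],[0,0,1]])
    if name=='wrist':
        T=np.eye(4); T[:3,:3]=Ro.from_euler('xyz',obs['tcp_rot']).as_matrix(); T[:3,3]=obs['tool_pos']
        M=np.linalg.inv(T@p['T_tool_cam']); R,t=M[:3,:3],M[:3,3]
    else: R=cv2.Rodrigues(p['rvec'])[0]; t=p['tvec']
    return K,p['D'],R,t
def ray(c,uv):
    K,D,R,t=c
    n=cv2.undistortPoints(np.array(uv,float).reshape(-1,1,2),K,D)[:,0]
    d=np.c_[n,np.ones(len(n))]@R; return -R.T@t,d
def onz(c,uv,z):
    o,d=ray(c,uv); return o+d*((z-o[2])/d[:,2])[:,None]
def proj(c,P):
    K,D,R,t=c; return cv2.projectPoints(np.array(P,float).reshape(-1,3),cv2.Rodrigues(R)[0],t,K,D)[0][:,0]
def tri(cs,uvs):
    A=np.zeros((3,3));b=np.zeros(3);L=[]
    for c,u in zip(cs,uvs):
        o,d=ray(c,[u]); d=d[0]/np.linalg.norm(d[0]); P=np.eye(3)-np.outer(d,d); A+=P;b+=P@o;L.append((o,P))
    x=np.linalg.solve(A,b); return x,[np.linalg.norm(P@(x-o)) for o,P in L]
def hsv(rgb): return cv2.cvtColor(rgb,cv2.COLOR_RGB2HSV)
def load(fn): return cv2.imread(fn)[:,:,::-1].copy()
E
python3 - <<'E'
from h import *
for n,(x0,y0,x1,y1),s in (("top",(150,220,390,380),3.3),("scene",(270,170,510,350),3.3)):
    im=cv2.imread(f"pics/{n}0.png")[y0:y1,x0:x1]; cv2.imwrite(f"pics/{n}0z.png",cv2.resize(im,None,fx=s,fy=s,interpolation=cv2.INTER_CUBIC))
    H=hsv(load(f"pics/{n}0.png")); c=cam(n)
    for nm,lo,hi in (("blue",(108,150,40),(125,255,255)),("red",(174,150,60),(180,255,255)),("yel",(20,170,100),(30,255,255))):
        m=cv2.inRange(H,lo,hi)
        cs,_=cv2.findContours(m,0,1)
        for q in cs:
            if cv2.contourArea(q)>25: r=cv2.minAreaRect(q); print(n,nm,cv2.contourArea(q),np.round(r[0]),np.round(r[1]),round(r[2]), onz(c,[r[0]],35)[0].round())
E
```

```text
top blue 137.0 [226. 341.] [10. 15.] 90 [355. 267.  35.]
top blue 278.0 [198. 313.] [15. 22.] 11 [438. 332.  35.]
top yel 30.0 [287. 269.] [8. 4.] 90 [525.  82.  35.]
top yel 27.5 [287. 257.] [8. 4.] 90 [558.  78.  35.]
top yel 40.0 [453. 188.] [7. 7.] 45 [ 692. -413.   35.]
scene blue 478.5 [458. 310.] [21. 29.] 68 [453. 342.  35.]
scene blue 211.0 [454. 286.] [19. 13.] 30 [378. 283.  35.]
scene blue 26.5 [636. 211.] [8. 5.] 90 [-381.  479.   35.]
scene blue 629.0 [628. 173.] [48. 21.] 90 [-677.  358.   35.]
scene yel 150.0 [530. 327.] [16. 12.] 15 [387. 493.  35.]
scene yel 171.5 [355. 279.] [10. 22.] 63 [540.  83.  35.]
scene yel 36.5 [210. 209.] [7. 7.] 72 [ 593. -513.   35.]
```

View pics/top0z.png

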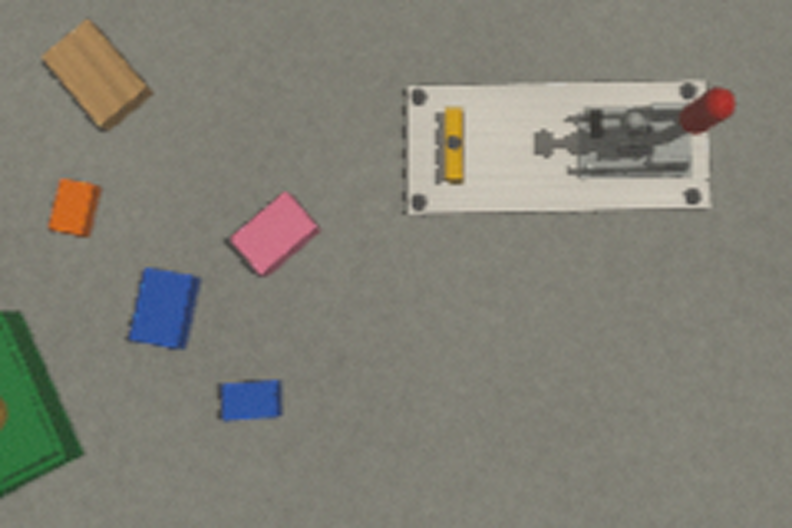

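View pics/scene0z.png

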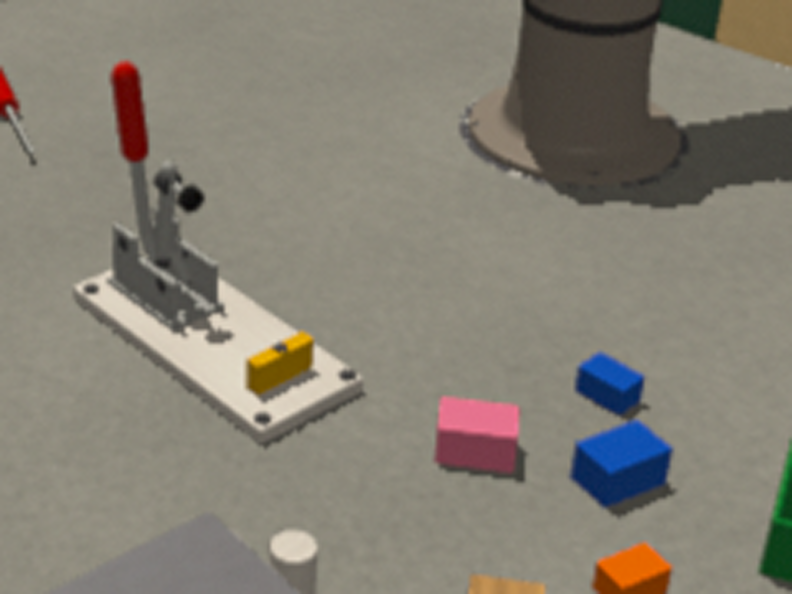

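```bash
python3 - <<'E'
from h import *
n="top"; c=cam(n); im=load("pics/top0.png"); H=hsv(im); o=status.get_obs()
# plate
m=cv2.inRange(H,(0,0,150),(180,50,255)); m[:, :265]=0; m[:,375:]=0; m[:238]=0; m[292:]=0
m=cv2.morphologyEx(m,cv2.MORPH_CLOSE,np.ones((9,9)))
q=max(cv2.findContours(m,0,1)[0],key=cv2.contourArea); q=cv2.convexHull(q)
r=cv2.minAreaRect(q);b=cv2.boxPoints(r); W=onz(c,b,15); print(b.round(1),W.round(1)); print([np.linalg.norm(W[i]-W[i-1]).round(1) for i in range(4)], W.mean(0))
# blank, px by z=35 plane outline
m=cv2.inRange(H,(108,150,40),(125,255,255)); m[:,:180]=0;m[:,215:]=0;m[:295]=0;m[335:]=0
print(H[300:328:3,188:212:2,2])
ys,xs=np.nonzero(m); P=onz(c,np.c_[xs,ys],35)
r=cv2.minAreaRect(P[:,:2].astype(np.float32)); print(r)
E
```

```text
[[273.  245.6]
 [364.3 243.8]
 [365.  282.5]
 [273.7 284.2]] [[ 598.6  113.8   15. ]
 [ 569.5 -141.3   15. ]
 [ 461.6 -126.6   15. ]
 [ 490.4  124.2   15. ]]
[np.float64(108.8), np.float64(256.7), np.float64(108.9), np.float64(252.5)] [530.03369662  -7.46461486  15.        ]
[[127 128 124 128 123 127 130 125 125 127 124 127]
 [128 125 106 160 156 155 158 152 156 160 115 115]
 [130 128 124 157 156 154 156 155 154 163  95 104]
 [132 130 132 153 155 157 156 155 157 139  99 114]
 [129 108 163 156 155 155 159 158 159 130 100 124]
 [127 129 158 154 155 154 155 157 158  98 108 125]
 [110 131 156 153 157 157 158 159 146 101 112 127]
 [105 159 159 156 157 158 157 157 129 102 127 124]
 [122 117 120 118 109 124 167 162  96 104 123 124]
 [129 123 122 129 121 121 121 119 122 123 126 123]]
((438.1698913574219, 331.340576171875), (39.22953414916992, 57.43545150756836), 72.22602844238281)
```

Emit:
play_rows(
  commands=[
    {"offset": [-0.05, 0, 0], "twist": 0},
    {"offset": [-0.05, 0, 0], "twist": 0},
    {"offset": [-0.05, -0.01, 0], "twist": 0},
    {"offset": [-0.05, -0.02, 0], "twist": 0},
    {"offset": [-0.05, -0.015, 0], "twist": 0},
  ],
)

```text
time: 0.65
tool_pos: [413.6, 347.1, 404.4]
tcp_rot: [-3.141, -0.0, 2.74]
contact_force: [-0.3, -0.3, 0.9]
grip_width: 91.5
```

```bash
python3 - <<'E'
from h import *
cs=[cam('top'),cam('scene')]
T=lambda x,y:(150+x/3.3-.35,220+y/3.3-.35); S=lambda x,y:(270+x/3.3-.35,170+y/3.3-.35)
for nm,a,b in (("nearL",T(407,213),S(362,378)),("farL",T(407,86),S(262,434)),("farR",T(705,80),S(76,289)),
   ("holeNL",T(419,202),S(347,374)),("holeFL",T(419,96),S(263,418)),("holeFR",T(687,91),S(92,289)),("gripend",T(720,101),S(126,70))):
    x,e=tri(cs,[a,b]); print(nm,x.round(1),np.round(e,1))
o=status.get_obs(); im=viewer.capture("wrist"); cv2.imwrite("pics/wrist1.png",im[:,:,::-1])
print(o['tool_pos'],o['tcp_rot'])
print(proj(cs[0],[[0,0,0],[438,332,35]]),proj(cs[1],[[0,0,0],[438,332,35]]))
E
```

```text
nearL [490.4 126.5  15.9] [0.4 0.4]
farL [597.7 115.1  13.5] [1.4 1.4]
farR [ 568.1 -136.6   13.8] [2.6 2.6]
holeNL [497.6 115.8  18.1] [1. 1.]
holeFL [586.9 105.7  17.8] [1.5 1.5]
holeFR [ 561.2 -120.8   17.7] [1. 1.]
gripend [ 516.1 -120.4  214.5] [1.6 1.6]
[413.63380537 347.12790285 404.42425166] [-3.14103192e+00 -4.95896335e-04  2.74007221e+00]
[[343.51956079 465.8941611 ]
 [198.35547269 313.06155961]] [[443.21183202 210.26152528]
 [457.955092   304.9374508 ]]
```

View pics/wrist1.png

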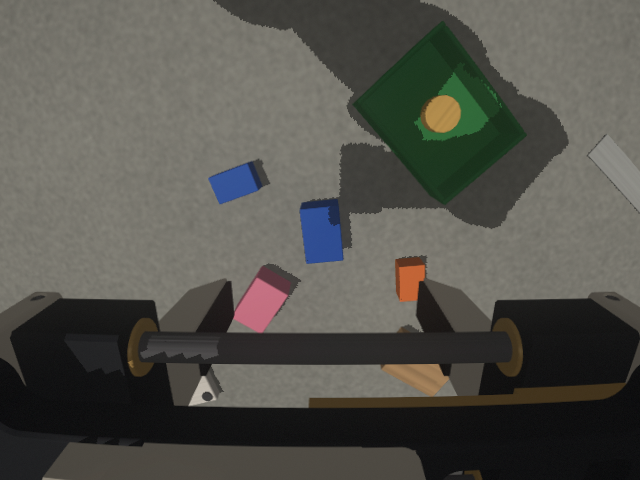

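```bash
python3 - <<'E'
from h import *
im=cv2.imread("pics/wrist1.png"); cv2.imwrite("pics/w1z.png",cv2.resize(im[185:285,280:380],None,fx=6,fy=6,interpolation=cv2.INTER_CUBIC))
o=status.get_obs(); c=cam('wrist',o)
H=hsv(im[:,:,::-1].copy()); m=cv2.inRange(H,(105,130,30),(128,255,255)); m[:185]=0;m[285:]=0;m[:,:285]=0;m[:,:][:,360:]=0
q=max(cv2.findContours(m,0,1)[0],key=cv2.contourArea)
print(cv2.approxPolyDP(cv2.convexHull(q),3,True)[:,0])
P=onz(c,[[301,209],[338.5,207],[343.5,261],[307,263.5]],35);print(P.round(1),P.mean(0))
P=onz(c,q[:,0],35); print(cv2.minAreaRect(P[:,:2].astype(np.float32)))
E
```

```text
[[336 200]
 [342 259]
 [308 263]
 [300 209]
 [304 203]]
[[410.5 318.4  35. ]
 [423.6 354.1  35. ]
 [479.8 336.4  35. ]
 [467.1 299.7  35. ]] [445.21635141 327.16091634  35.        ]
((441.02008056640625, 327.4873352050781), (39.3838996887207, 65.56062316894531), 72.57299041748047)
```

View pics/w1z.png

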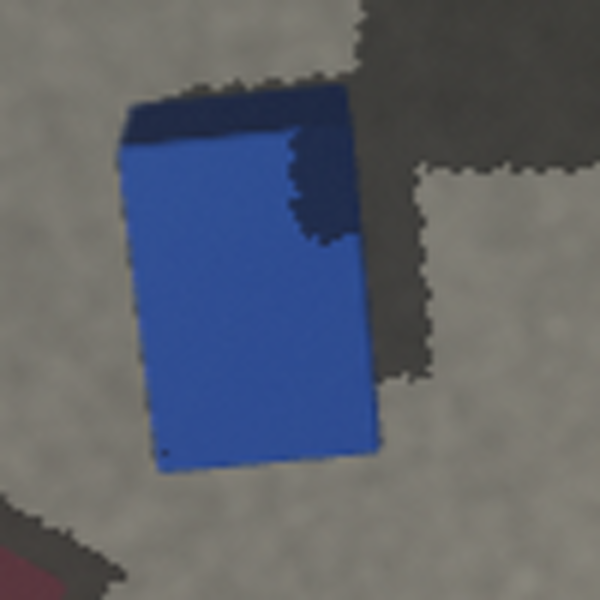

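```bash
python3 - <<'E'
from h import *
o=status.get_obs(); c=cam('wrist',o)
a=np.radians(-17.5); u=np.array([np.cos(a),np.sin(a)]); v=np.array([-u[1],u[0]])
for nm,uv in (("pink",[[235,313],[262,265],[292,283],[267,333]]),("blue2",[[225,203],[258,187],[249,163]]),("orange",[[397,262],[402,301]])):
    P=onz(c,uv,30)[:,:2]-[443,328]; print(nm,(P@u).round(),(P@v).round())
ct=cam('top'); H=hsv(load('pics/top0.png')); m=cv2.inRange(H,(108,150,135),(125,255,255)); m[:,:180]=0;m[:,215:]=0;m[:295]=0;m[335:]=0
ys,xs=np.nonzero(m); P=onz(ct,np.c_[xs,ys],35);print('top',cv2.minAreaRect(P[:,:2].astype(np.float32)),P.mean(0))
R=Ro.from_euler('xyz',o['tcp_rot']).as_matrix()
print(R.T@(np.array([443,328,0])-o['tool_pos']))
# stop
cs=[ct,cam('scene')]
for n,cc in zip(('top','scene'),cs):
    H=hsv(load(f'pics/{n}0.png')); m=cv2.inRange(H,(20,150,90),(32,255,255)); 
    x0,x1,y0,y1=(278,296,245,285) if n=='top' else (335,375,265,300)
    k=np.zeros_like(m);k[y0:y1,x0:x1]=m[y0:y1,x0:x1]; q=np.vstack(cv2.findContours(k,0,1)[0]); print(n,cv2.boundingRect(q),cv2.boxPoints(cv2.minAreaRect(q)).round(1).tolist(), onz(cc,cv2.boxPoints(cv2.minAreaRect(q)),45).round(1).tolist())
E
```

```text
pink [ 86.  30.  55. 115.] [-109.  -69.  -39.  -77.]
blue2 [-41. -54. -79.] [-96. -60. -65.]
orange [42. 89.] [77. 80.]
top ((438.4599304199219, 331.5170593261719), (37.83023452758789, 57.076812744140625), 72.70303344726562) [438.22870832 331.49250593  35.        ]
[-26.36957788  -3.49816018 404.43996364]
top (285, 253, 5, 22) [[285.0, 253.0], [289.0, 253.0], [289.0, 274.0], [285.0, 274.0]] [[567.7, 81.6, 45.0], [566.3, 70.7, 45.0], [508.9, 77.7, 45.0], [510.4, 88.5, 45.0]]
scene (345, 271, 20, 18) [[342.0, 280.0], [362.79998779296875, 269.6000061035156], [367.6000061035156, 279.20001220703125], [346.79998779296875, 289.6000061035156]] [[575.6, 70.4, 45.0], [502.8, 77.7, 45.0], [525.9, 115.0, 45.0], [596.2, 106.8, 45.0]]
```

```bash
python3 - <<'E'
from h import *
o=status.get_obs(); print(o['tool_pos'],o['dq'].round(3))
o1=dict(tool_pos=[413.634,347.128,404.424],tcp_rot=[-3.14103,-4.96e-4,2.74007]); c=cam('wrist',o1)
P=onz(c,[[301,209],[338.5,207],[343.5,261],[307,263.5]],35);print(P.round(1),P.mean(0))
im=viewer.capture("wrist"); cv2.imwrite("pics/wrist2.png",im[:,:,::-1]); c=cam('wrist',o)
H=hsv(im); m=cv2.inRange(H,(105,130,120),(128,255,255)); 
for q in cv2.findContours(m,0,1)[0]:
    if cv2.contourArea(q)>200:
        P=onz(c,q[:,0],35); print(cv2.boundingRect(q),cv2.minAreaRect(P[:,:2].astype(np.float32)))
R=Ro.from_euler('xyz',o['tcp_rot']).as_matrix()
print(o['tcp_rot'],R.T@(np.array([439,331,0])-o['tool_pos']))
E
```

```text
[418.8687293  342.91921836 404.31964416] [ 0.086 -0.009  0.017  0.02  -0.001  0.168]
[[403.9 323.6  35. ]
 [416.9 359.4  35. ]
 [473.1 342.   35. ]
 [460.6 305.2  35. ]] [438.60044311 332.55327726  35.        ]
(302, 199, 43, 57) ((437.2973937988281, 331.67877197265625), (39.02172088623047, 59.072322845458984), 72.85050964355469)
(210, 156, 49, 41) ((353.74078369140625, 271.47021484375), (42.25143814086914, 27.934154510498047), 86.294189453125)
[-3.13993607  0.00418755  2.73531075] [-21.50964438  -2.32319243 404.41766585]
```

Emit:
play_rows(
  commands=[
    {"offset": [-0.012, -0.0015, 0.03], "twist": -5.8},
    {"offset": [-0.0115, -0.0025, 0.04], "twist": 0},
    {"offset": [0, 0, 0.04], "twist": 0},
    {"offset": [0, 0, 0.03], "twist": 0},
    {"offset": [0, 0, 0.01], "twist": 0},
  ],
)

```text
time: 1.25
tool_pos: [432.0, 336.6, 251.5]
tcp_rot: [-3.137, -0.004, 2.841]
contact_force: [0.6, -0.6, -0.1]
grip_width: 92.1
```

Emit:
play_rows(
  commands=[
    {"offset": [0, 0, 0], "twist": 0},
    {"offset": [0, 0, 0], "twist": 0},
    {"offset": [0, 0, 0], "twist": 0},
  ],
)

```text
time: 1.55
tool_pos: [433.6, 337.3, 256.6]
tcp_rot: [3.139, 0.002, 2.841]
contact_force: [0.2, -0.3, 0.5]
grip_width: 91.8
```

```bash
python3 - <<'E'
from h import *
o=status.get_obs(); print(o['tool_pos'],o['tcp_rot'],np.abs(o['dq']).max())
for n in ('wrist','scene'):
    im=viewer.capture(n); cv2.imwrite(f"pics/{n}3.png",im[:,:,::-1])
cv2.imwrite("pics/scene3z.png",cv2.resize(cv2.imread("pics/scene3.png")[180:380,360:600],None,fx=3,fy=3))
E
```

```text
[433.63712248 337.3466005  256.56042245] [3.13898474e+00 2.30407674e-03 2.84128677e+00] 0.005723493027449074
```

View pics/wrist3.png

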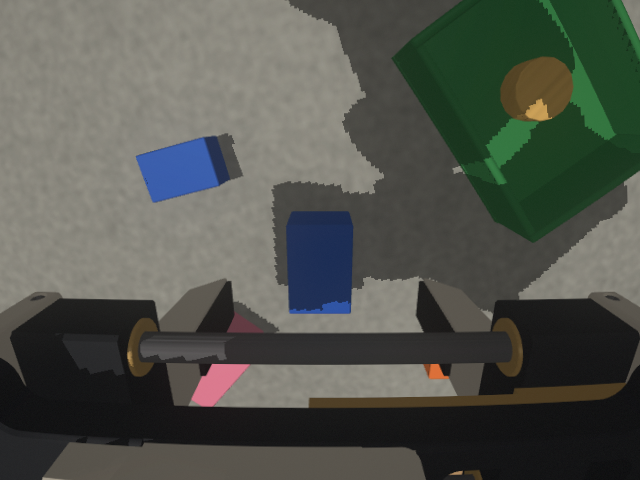

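View pics/scene3z.png

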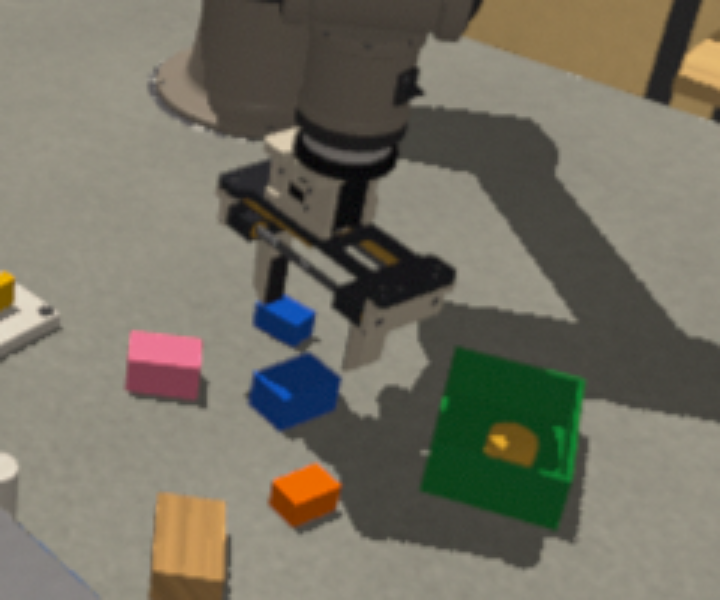

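```bash
python3 - <<'E'
from h import *
o=dict(tool_pos=[433.637,337.347,256.56],tcp_rot=[3.13898,.002304,2.84129]); c=cam('wrist',o)
P=onz(c,[[288,225],[352,225],[350,313],[290,313]],35);print(P.round(1),P.mean(0))
R=Ro.from_euler('xyz',o['tcp_rot']).as_matrix()
print(R.T@(P.mean(0)-o['tool_pos']),((P-o['tool_pos'])@R).round(1))
E
```

```text
[[404.  323.2  35. ]
 [415.3 359.5  35. ]
 [471.8 342.2  35. ]
 [460.3 305.1  35. ]] [437.82825712 332.51872592  35.        ]
[ -4.92144613  -3.95125991 221.56236003] [[ 24.7 -22.8 221.4]
 [ 24.6  15.2 221.5]
 [-34.5  15.3 221.7]
 [-34.5 -23.5 221.6]]
```

Consistent: blank at (438, 332.4). Shift (-5, -4) mm and descend 75 mm to TCP z 182.

Emit:
play_rows(
  commands=[
    {"offset": [-0.005, -0.004, 0.02], "twist": 0},
    {"offset": [0, 0, 0.025], "twist": 0},
    {"offset": [0, 0, 0.02], "twist": 0},
    {"offset": [0, 0, 0.009], "twist": 0},
    {"offset": [0, 0, 0], "twist": 0},
  ],
)

```text
time: 2.15
tool_pos: [436.7, 331.5, 180.3]
tcp_rot: [-3.141, -0.001, 2.841]
contact_force: [0.3, -0.6, 0.9]
grip_width: 91.7
```

Emit:
play_rows(
  commands=[
    {"offset": [0, 0, 0], "twist": 0},
    {"offset": [0, 0, 0], "twist": 0},
    {"offset": [0, 0, 0], "twist": 0},
  ],
)

```text
time: 2.45
tool_pos: [437.1, 331.7, 181.8]
tcp_rot: [3.14, 0.001, 2.841]
contact_force: [0.5, 0.1, -0.7]
grip_width: 91.8
```

Emit:
play_rows(
  commands=[
    {"offset": [0, 0, 0], "twist": 0},
    {"offset": [0, 0, 0], "twist": 0},
    {"offset": [0, 0, 0], "twist": 0},
    {"offset": [0, 0, 0], "twist": 0},
    {"offset": [0, 0, 0], "twist": 0},
  ],
  jaw=255,
)

```text
time: 2.95
tool_pos: [436.8, 331.5, 180.7]
tcp_rot: [3.142, -0.0, 2.841]
contact_force: [-0.5, -0.0, 0.2]
grip_width: 56.3
```

Emit:
play_rows(
  commands=[
    {"offset": [0, 0, 0], "twist": 0},
    {"offset": [0, 0, 0], "twist": 0},
    {"offset": [0, 0, 0], "twist": 0},
    {"offset": [0, 0, 0], "twist": 0},
    {"offset": [0, 0, 0], "twist": 0},
  ],
)

```text
time: 3.45
tool_pos: [436.9, 331.6, 180.7]
tcp_rot: [3.141, 0.0, 2.841]
contact_force: [1.0, -0.3, -0.7]
grip_width: 39.7
```

Emit:
play_rows(
  commands=[
    {"offset": [0, 0, -0.02], "twist": 0},
    {"offset": [0, 0, -0.04], "twist": 0},
    {"offset": [0, 0, -0.04], "twist": 0},
    {"offset": [0, 0, -0.04], "twist": 8},
    {"offset": [0, 0, -0.03], "twist": 8},
  ],
)

```text
time: 3.95
tool_pos: [436.7, 331.5, 353.2]
tcp_rot: [3.14, 0.001, 2.556]
contact_force: [0.2, 0.6, -2.0]
grip_width: 39.7
```

Emit:
play_rows(
  commands=[
    {"offset": [0, 0, 0], "twist": 8},
    {"offset": [0, 0, 0], "twist": 8},
    {"offset": [0, 0, 0], "twist": 8},
    {"offset": [0, 0, 0], "twist": 8},
    {"offset": [0, 0, 0], "twist": 8},
  ],
)

```text
time: 4.45
tool_pos: [436.7, 331.4, 350.5]
tcp_rot: [-3.141, 0.0, 1.858]
contact_force: [-0.3, -0.4, -1.2]
grip_width: 40.1
```

Emit:
play_rows(
  commands=[
    {"offset": [0, 0, 0], "twist": 8},
    {"offset": [0, 0, 0], "twist": 8},
    {"offset": [0, 0, 0], "twist": 7.4},
    {"offset": [0, 0, 0], "twist": 0},
    {"offset": [0, 0, 0], "twist": 0},
  ],
)

```text
time: 4.95
tool_pos: [436.7, 331.5, 350.6]
tcp_rot: [-3.141, 0.0, 1.459]
contact_force: [-0.5, -0.9, -0.8]
grip_width: 39.8
```

Emit:
play_rows(
  commands=[
    {"offset": [-0.03, 0.015, 0], "twist": 0},
    {"offset": [-0.045, 0.02, 0], "twist": 0},
    {"offset": [-0.045, 0.02, 0], "twist": 0},
    {"offset": [-0.045, 0.02, 0], "twist": 0},
    {"offset": [-0.045, 0.02, 0], "twist": 0},
  ],
)

```text
time: 5.45
tool_pos: [507.2, 110.2, 350.8]
tcp_rot: [3.141, -0.0, 1.459]
contact_force: [0.4, 0.5, -1.0]
grip_width: 40.0
```

Emit:
play_rows(
  commands=[
    {"offset": [-0.045, 0.02, 0], "twist": 0},
    {"offset": [-0.03, 0.012, 0], "twist": 0},
    {"offset": [-0.015, 0, 0], "twist": 0},
    {"offset": [0, 0, 0], "twist": 0},
    {"offset": [0, 0, 0], "twist": 0},
  ],
)

```text
time: 5.95
tool_pos: [528.0, 19.5, 350.6]
tcp_rot: [-3.141, -0.001, 1.456]
contact_force: [-0.1, -0.0, -1.4]
grip_width: 39.8
```

Emit:
play_rows(
  commands=[
    {"offset": [0, 0, 0], "twist": 0},
    {"offset": [0, 0, 0], "twist": 0},
    {"offset": [0, 0, 0], "twist": 0},
  ],
)

```text
time: 6.25
tool_pos: [528.3, 19.9, 350.8]
tcp_rot: [3.141, -0.0, 1.457]
contact_force: [0.2, 0.1, -1.3]
grip_width: 40.0
```

```bash
python3 - <<'E'
from h import *
o=status.get_obs(); print(o['tool_pos'].round(2),o['tcp_rot'].round(4),np.abs(o['dq']).max())
for n in ('wrist','scene','top'):
    im=viewer.capture(n); cv2.imwrite(f"pics/{n}4.png",im[:,:,::-1])
E
```

```text
[528.28  19.89 350.8 ] [ 3.1415e+00 -2.0000e-04  1.4571e+00] 0.007534961653080361
```

View pics/wrist4.png

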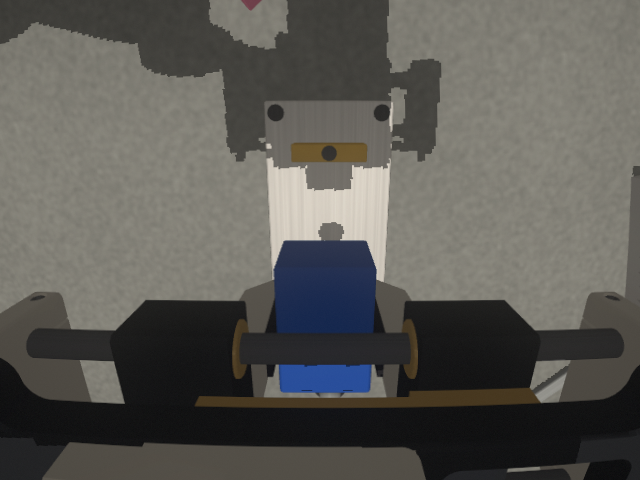

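View pics/scene4.png

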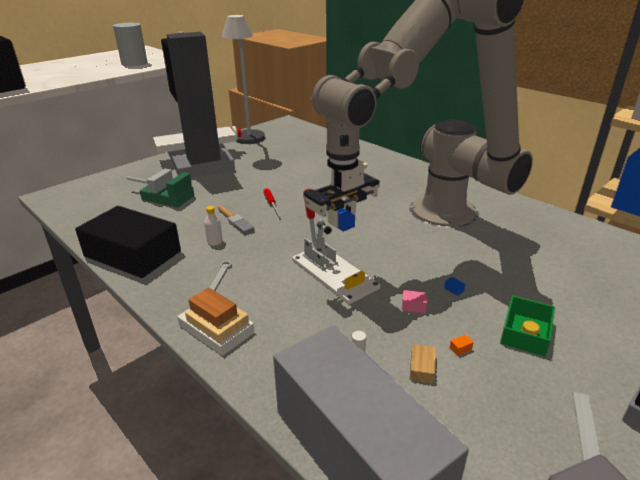

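```bash
python3 - <<'E'
from h import *
im=load('pics/wrist4.png'); cv2.imwrite('pics/w4z.png',cv2.resize(im[90:250,250:410,::-1],None,fx=4,fy=4,interpolation=cv2.INTER_CUBIC))
o=dict(tool_pos=[528.28,19.89,350.8],tcp_rot=[3.1415,-.0002,1.4571]); c=cam('wrist',o)
R=Ro.from_euler('xyz',o['tcp_rot']).as_matrix()
def sh(nm,uv,z):
    P=onz(c,uv,z); print(nm,P[:,:2].round(1).tolist(),'tool',((P-o['tool_pos'])@R)[:,:2].round(1).tolist())
H=hsv(im); m=cv2.inRange(H,(15,120,60),(30,255,255)); k=0*m; k[135:170,285:375]=m[135:170,285:375]
q=np.vstack(cv2.findContours(k,0,1)[0]); r=cv2.minAreaRect(q); print(r); sh('stop',cv2.boxPoints(r),45)
sh('plate',[[265,101],[391,101],[271,250],[386,250]],15)
sh('holes',[[275.5,112.5],[381.5,112.5]],15)
E
```

```text
((329.0, 152.0), (18.0, 74.0), 90.0)
stop [[510.6, 89.6], [568.5, 83.0], [567.3, 69.0], [508.7, 75.7]] tool [[67.2, -25.5], [67.2, 32.8], [53.1, 33.2], [53.2, -25.9]]
plate [[489.8, 125.6], [595.7, 113.5], [474.0, -7.2], [582.7, -19.7]] tool [[100.6, -50.2], [100.6, 56.3], [-33.1, -50.9], [-33.2, 58.5]]
holes [[497.3, 115.3], [587.0, 105.0]] tool [[91.2, -41.6], [91.2, 48.6]]
```

View pics/w4z.png

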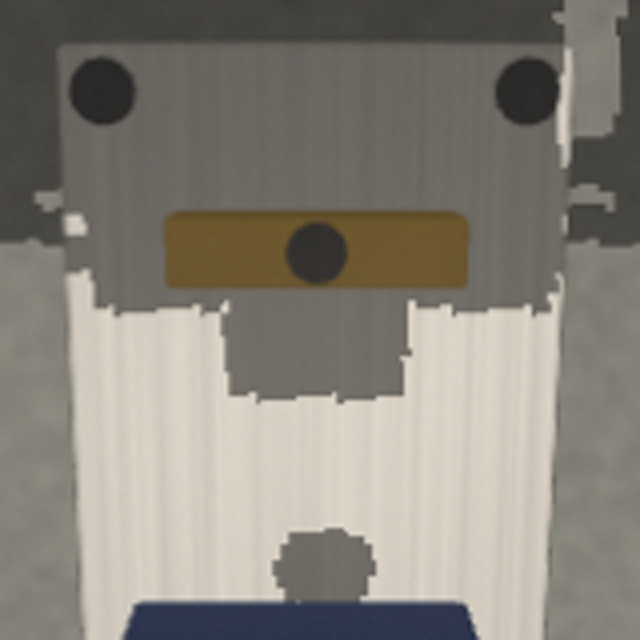

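```bash
python3 - <<'E'
from h import *
cs=[cam('top'),cam('scene')]
T=lambda x,y:(150+x/3.3-.35,220+y/3.3-.35); S=lambda x,y:(270+x/3.3-.35,170+y/3.3-.35)
u=np.array([.1135,.9935,0]); st=np.array([538.5,72.5,15])
for nm,a,b in (("pad",T(596,122),S(191,197)),("armtop?",T(637,118),S(168,177)),("gripend",T(720,101),S(126,70)),("griplow",T(690,125),S(134,155)),("cheekFarR",T(688,108),S(114,228))):
    x,e=tri(cs,[a,b]); print(nm,x.round(1),np.round(e,1),'from stop',((x-st)@u).round(1),((x-st)@[.9935,-.1135,0]).round(1))
E
```

```text
pad [526.2 -34.2 133.2] [1.4 1.4] from stop -107.4 -0.1
armtop? [523.6 -64.9 138.5] [2.3 2.3] from stop -138.2 0.8
gripend [ 516.1 -120.4  214.5] [1.6 1.6] from stop -194.2 -0.3
griplow [ 515.8 -107.8  138.1] [2.2 2.2] from stop -181.7 -2.0
cheekFarR [ 538.3 -113.9   73.1] [0. 0.] from stop -185.2 20.9
```

Emit:
play_rows(
  commands=[
    {"offset": [0.006, 0.0015, 0.02], "twist": 0},
    {"offset": [0.006, 0.002, 0.04], "twist": 0},
    {"offset": [0, 0, 0.04], "twist": 0},
    {"offset": [0, 0, 0.03], "twist": 0},
    {"offset": [0, 0, 0.01], "twist": 0},
  ],
)

```text
time: 6.9
tool_pos: [532.2, 30.6, 207.8]
tcp_rot: [-3.136, 0.0, 1.455]
contact_force: [-0.8, -0.5, -0.9]
grip_width: 39.7
```

Emit:
play_rows(
  commands=[
    {"offset": [0, 0, 0.006], "twist": 0},
    {"offset": [0, 0, 0], "twist": 0},
    {"offset": [0, 0, 0], "twist": 0},
    {"offset": [0, 0, 0], "twist": 0},
    {"offset": [0, 0, 0], "twist": 0},
  ],
)

```text
time: 7.4
tool_pos: [533.6, 30.4, 205.8]
tcp_rot: [3.14, -0.0, 1.455]
contact_force: [-0.5, 0.2, -0.7]
grip_width: 39.9
```

```bash
python3 - <<'E'
from h import *
o=status.get_obs(); print(o['tool_pos'].round(2),o['tcp_rot'].round(4),o['contact_force'],np.abs(o['dq']).max())
for n in ('wrist','scene'):
    im=viewer.capture(n); cv2.imwrite(f"pics/{n}5.png",im[:,:,::-1])
cv2.imwrite("pics/scene5z.png",cv2.resize(cv2.imread("pics/scene5.png")[170:320,260:440],None,fx=4,fy=4,interpolation=cv2.INTER_CUBIC))
E
```

```text
[533.55  30.39 205.76] [ 3.1396e+00 -2.0000e-04  1.4552e+00] [-0.51985624  0.19966346 -0.73561187] 0.0069440948990350075
```

View pics/wrist5.png

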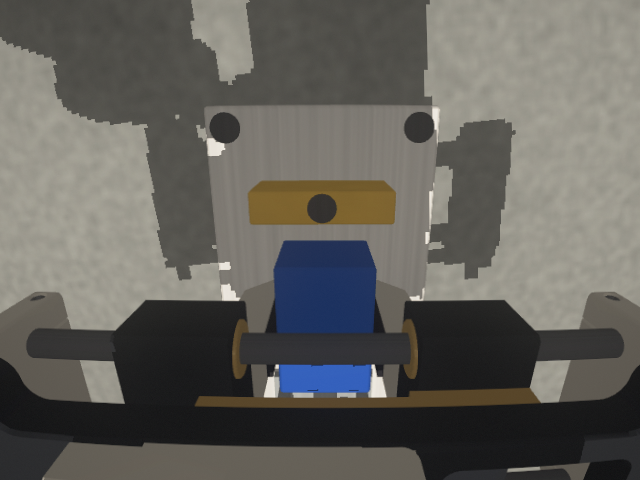

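View pics/scene5z.png

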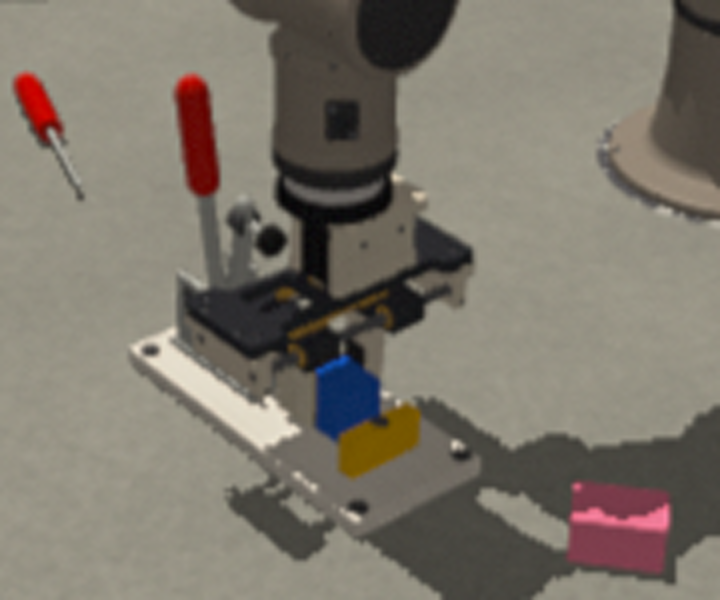

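```bash
python3 - <<'E'
from h import *
o=dict(tool_pos=[533.55,30.39,205.76],tcp_rot=[3.1396,-.0002,1.4552]); c=cam('wrist',o)
R=Ro.from_euler('xyz',o['tcp_rot']).as_matrix()
def sh(nm,uv,z):
    P=onz(c,uv,z); print(nm,'tool',((P-o['tool_pos'])@R)[:,:2].round(1).tolist())
sh('stop top',[[248.5,224],[395.5,224],[249,190],[395,190]],45)
sh('holes',[[224.5,128],[419,128]],15)
sh('plate',[[206,106],[437,106],[218,250],[428,250]],15)
sh('blank',[[274.5,269],[376,269],[280,391],[371,391]],60)
sh('blank bot',[[283,241],[367,241]],25)
E
```

```text
stop top tool [[41.7, -31.5], [41.7, 29.8], [56.0, -30.4], [56.0, 28.8]]
holes tool [[80.1, -46.7], [80.0, 44.5]]
plate tool [[90.1, -54.6], [90.0, 52.3], [19.4, -55.0], [19.2, 53.9]]
blank tool [[27.8, -19.2], [27.8, 20.2], [-31.0, -19.6], [-31.1, 20.8]]
blank bot tool [[27.6, -19.8], [27.5, 20.7]]
```

Emit:
play_rows(
  commands=[
    {"offset": [0.004, -0.0015, 0.004], "twist": 0},
    {"offset": [0, 0, 0.003], "twist": 0},
    {"offset": [0, 0, 0], "twist": 0},
    {"offset": [0, 0, 0], "twist": 0},
    {"offset": [0, 0, 0], "twist": 0},
  ],
)

```text
time: 8.0
tool_pos: [532.3, 34.5, 197.7]
tcp_rot: [3.141, -0.0, 1.455]
contact_force: [0.6, -0.8, -1.2]
grip_width: 39.9
```

Emit:
play_rows(
  commands=[
    {"offset": [0, 0, 0.001], "twist": 0},
    {"offset": [0, 0, 0.001], "twist": 0},
    {"offset": [0, 0, 0.001], "twist": 0},
    {"offset": [0, 0, 0], "twist": 0},
    {"offset": [0, 0, 0], "twist": 0},
  ],
)

```text
time: 8.5
tool_pos: [532.2, 34.5, 195.7]
tcp_rot: [3.141, -0.0, 1.455]
contact_force: [-4.0, 0.2, 8.5]
grip_width: 39.9
```

Emit:
play_rows(
  commands=[
    {"offset": [0, 0, -0.0005], "twist": 0},
    {"offset": [0.002, 0, 0], "twist": 0},
    {"offset": [0.002, 0, 0], "twist": 0},
    {"offset": [0.001, 0, 0], "twist": 0},
    {"offset": [0, 0, 0], "twist": 0},
  ],
)

```text
time: 9.0
tool_pos: [533.3, 39.5, 195.7]
tcp_rot: [3.14, 0.0, 1.455]
contact_force: [-0.2, -1.6, 4.9]
grip_width: 39.5
```

Emit:
play_rows(
  commands=[
    {"offset": [0.001, 0, 0], "twist": 0},
    {"offset": [0.001, 0, 0], "twist": 0},
    {"offset": [0, 0, 0], "twist": 0},
  ],
)

```text
time: 9.3
tool_pos: [533.5, 41.4, 195.7]
tcp_rot: [3.14, 0.0, 1.455]
contact_force: [0.5, -3.1, 5.9]
grip_width: 39.9
```

Emit:
play_rows(
  commands=[
    {"offset": [0.001, 0, 0], "twist": 0},
    {"offset": [0.001, 0, 0], "twist": 0},
    {"offset": [0, 0, 0], "twist": 0},
  ],
)

```text
time: 9.6
tool_pos: [533.8, 43.3, 195.7]
tcp_rot: [3.14, 0.0, 1.456]
contact_force: [-0.5, -3.0, 5.8]
grip_width: 39.6
```

Emit:
play_rows(
  commands=[
    {"offset": [0.0005, 0, 0], "twist": 0},
    {"offset": [0.0005, 0, 0], "twist": 0},
    {"offset": [0, 0, 0], "twist": 0},
  ],
)

```text
time: 9.9
tool_pos: [533.8, 43.5, 195.7]
tcp_rot: [3.14, 0.002, 1.456]
contact_force: [-1.2, -9.3, 5.8]
grip_width: 39.6
```

Emit:
play_rows(
  commands=[
    {"offset": [0.0005, 0, 0], "twist": 0},
    {"offset": [0, 0, 0], "twist": 0},
    {"offset": [0, 0, 0], "twist": 0},
  ],
)

```text
time: 10.2
tool_pos: [533.9, 43.6, 195.7]
tcp_rot: [3.14, 0.002, 1.456]
contact_force: [-1.1, -11.1, 5.5]
grip_width: 39.9
```

```bash
python3 - <<'E'
from h import *
o=status.get_obs(); print(o['tool_pos'].round(2),o['tcp_rot'].round(4),o['contact_force'],np.abs(o['dq']).max())
for n in ('wrist','scene'):
    im=viewer.capture(n); cv2.imwrite(f"pics/{n}6.png",im[:,:,::-1])
cv2.imwrite("pics/scene6z.png",cv2.resize(cv2.imread("pics/scene6.png")[170:320,260:440],None,fx=4,fy=4,interpolation=cv2.INTER_CUBIC))
E
```

```text
[533.89  43.61 195.73] [3.1400e+00 2.3000e-03 1.4557e+00] [ -1.14246517 -11.10430693   5.51908115] 0.0011813952360838899
```

View pics/wrist6.png

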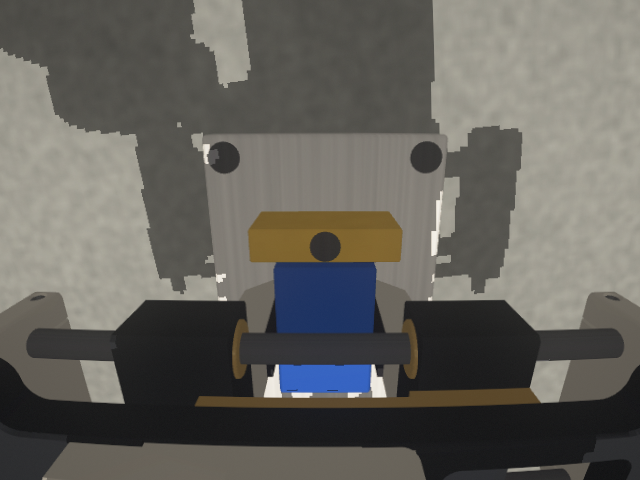

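View pics/scene6z.png

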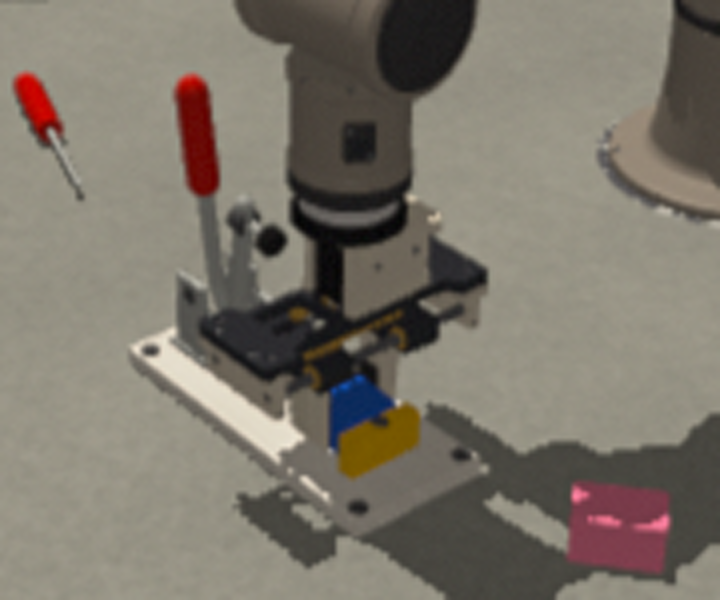

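Emit:
play_rows(
  commands=[
    {"offset": [0.0005, 0, 0], "twist": 0},
    {"offset": [0, 0, 0], "twist": 0},
    {"offset": [0, 0, 0], "twist": 0},
  ],
)

```text
time: 10.6
tool_pos: [533.9, 43.7, 195.8]
tcp_rot: [3.14, 0.003, 1.456]
contact_force: [-1.8, -13.3, 5.9]
grip_width: 39.9
```

Emit:
play_rows(
  commands=[
    {"offset": [0, 0, 0], "twist": 0},
    {"offset": [0, 0, 0], "twist": 0},
    {"offset": [0, 0, 0], "twist": 0},
    {"offset": [0, 0, 0], "twist": 0},
    {"offset": [0, 0, 0], "twist": 0},
  ],
  jaw=0,
)

```text
time: 11.1
tool_pos: [533.5, 45.8, 195.1]
tcp_rot: [-3.141, -0.0, 1.456]
contact_force: [-0.0, -0.6, -0.2]
grip_width: 75.3
```

Emit:
play_rows(
  commands=[
    {"offset": [0, 0, 0], "twist": 0},
    {"offset": [0, 0, -0.002], "twist": 0},
    {"offset": [0, 0, -0.02], "twist": 0},
    {"offset": [0, 0, -0.03], "twist": 0},
    {"offset": [0, 0, -0.03], "twist": 0},
  ],
)

```text
time: 11.6
tool_pos: [533.3, 45.5, 278.0]
tcp_rot: [-3.141, -0.0, 1.455]
contact_force: [0.8, -0.5, -0.1]
grip_width: 91.8
```

Emit:
play_rows(
  commands=[
    {"offset": [0, 0, -0.03], "twist": 0},
    {"offset": [0, 0, -0.03], "twist": 0},
    {"offset": [-0.02, 0, -0.03], "twist": 0},
    {"offset": [-0.02, 0, -0.03], "twist": 0},
    {"offset": [0, 0, 0], "twist": 0},
  ],
  jaw=255,
)

```text
time: 12.1
tool_pos: [529.3, 4.1, 401.6]
tcp_rot: [3.133, 0.001, 1.454]
contact_force: [0.1, -0.1, 0.4]
grip_width: 56.3
```

Emit:
play_rows(
  commands=[
    {"offset": [0, 0, 0], "twist": 0},
    {"offset": [0, 0, 0], "twist": 0},
    {"offset": [0, 0, 0], "twist": 0},
    {"offset": [0, 0, 0], "twist": 0},
    {"offset": [0, 0, 0], "twist": 0},
  ],
)

```text
time: 12.6
tool_pos: [528.9, 6.1, 396.6]
tcp_rot: [-3.14, -0.0, 1.456]
contact_force: [0.4, -0.2, -0.3]
grip_width: 16.4
```

```bash
python3 - <<'E'
from h import *
o=status.get_obs(); print(o['tool_pos'].round(2),o['tcp_rot'].round(4),o['contact_force'],o['grip_width'],np.abs(o['dq']).max())
for n in ('wrist','scene','top'):
    im=viewer.capture(n); cv2.imwrite(f"pics/{n}7.png",im[:,:,::-1])
cv2.imwrite("pics/scene7z.png",cv2.resize(cv2.imread("pics/scene7.png")[150:310,260:440],None,fx=4,fy=3.7,interpolation=cv2.INTER_CUBIC))
E
```

```text
[528.92   6.05 396.58] [-3.1404e+00 -1.0000e-04  1.4557e+00] [ 0.39067353 -0.22622354 -0.26156076] 16.38146915902453 0.004303038786375527
```

View pics/wrist7.png

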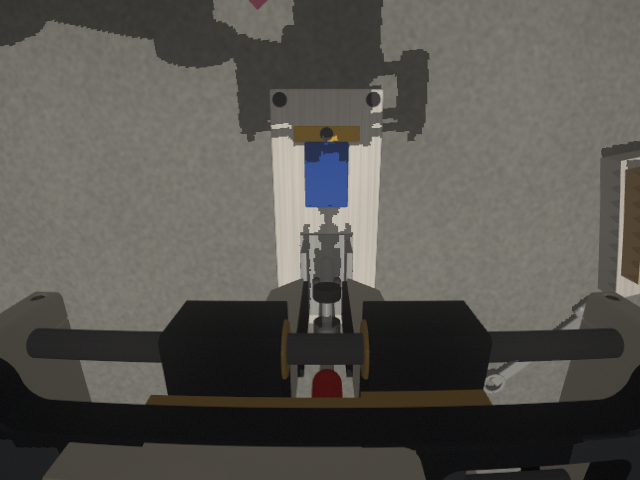

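View pics/scene7z.png

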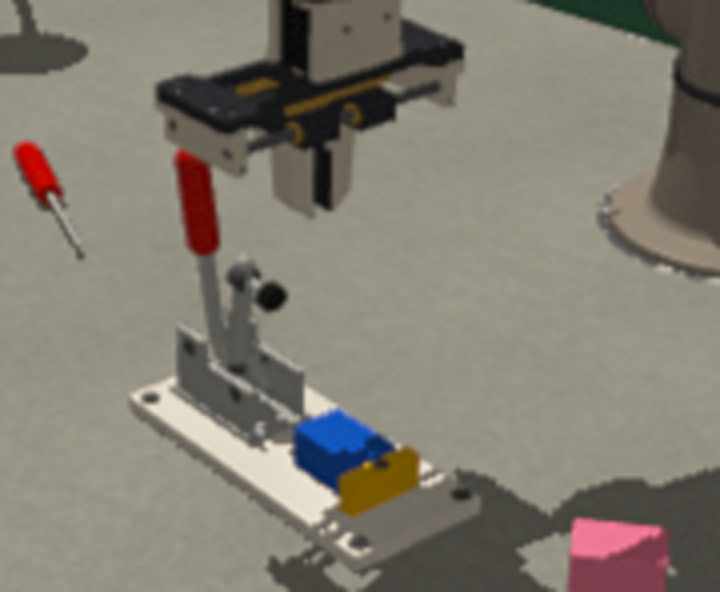

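Emit:
play_rows(
  commands=[
    {"offset": [-0.02, 0.001, 0], "twist": 0},
    {"offset": [-0.03, 0, 0], "twist": 0},
    {"offset": [-0.02, 0, 0.005], "twist": 0},
    {"offset": [0, 0, 0.015], "twist": 0},
    {"offset": [0, 0, 0.01], "twist": 0},
  ],
)

```text
time: 13.25
tool_pos: [521.6, -64.5, 366.4]
tcp_rot: [-3.141, -0.0, 1.454]
contact_force: [0.2, 0.3, 0.1]
grip_width: 0.4
```

Emit:
play_rows(
  commands=[
    {"offset": [0, 0, 0.004], "twist": 0},
    {"offset": [0, 0, 0], "twist": 0},
    {"offset": [0, 0, 0], "twist": 0},
    {"offset": [0, 0, 0], "twist": 0},
  ],
)

```text
time: 13.65
tool_pos: [522.0, -63.6, 363.8]
tcp_rot: [3.14, 0.0, 1.456]
contact_force: [0.5, -0.0, 0.3]
grip_width: 0.5
```

```bash
python3 - <<'E'
from h import *
o=status.get_obs(); print(o['tool_pos'].round(2),o['tcp_rot'].round(4),o['contact_force'],o['grip_width'],np.abs(o['dq']).max())
for n in ('scene','top'):
    im=viewer.capture(n); cv2.imwrite(f"pics/{n}8.png",im[:,:,::-1])
cv2.imwrite("pics/scene8z.png",cv2.resize(cv2.imread("pics/scene8.png")[150:310,260:440],None,fx=4,fy=3.7,interpolation=cv2.INTER_CUBIC))
E
```

```text
[522.01 -63.59 363.79] [3.1404 0.     1.4559] [ 0.54495033 -0.00708155  0.30822794] 0.5178394106464316 0.0033339988265076656
```

View pics/scene8z.png

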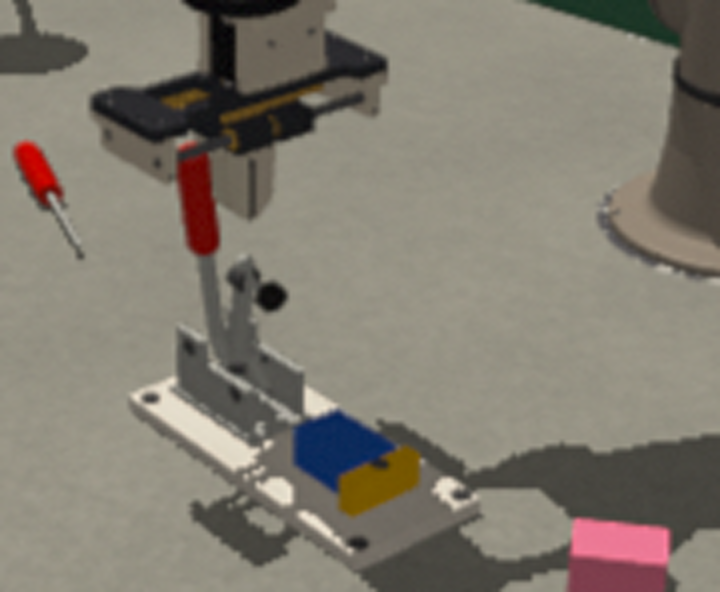

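Emit:
play_rows(
  commands=[
    {"offset": [-0.005, 0, 0], "twist": 0},
    {"offset": [-0.005, 0, 0], "twist": 0},
    {"offset": [-0.003, 0, 0], "twist": 0},
    {"offset": [0, 0, 0], "twist": 0},
  ],
)

```text
time: 14.15
tool_pos: [520.3, -77.4, 363.2]
tcp_rot: [3.142, -0.0, 1.454]
contact_force: [-0.4, -0.2, -0.1]
grip_width: 0.5
```

Emit:
play_rows(
  commands=[
    {"offset": [-0.003, 0, 0], "twist": 0},
    {"offset": [-0.003, 0, 0], "twist": 0},
    {"offset": [0, 0, 0], "twist": 0},
    {"offset": [0, 0, 0], "twist": 0},
  ],
)

```text
time: 14.55
tool_pos: [519.6, -82.8, 363.2]
tcp_rot: [-3.142, -0.0, 1.455]
contact_force: [-0.5, -0.3, -0.4]
grip_width: 0.2
```

Emit:
play_rows(
  commands=[
    {"offset": [-0.003, 0, 0], "twist": 0},
    {"offset": [-0.003, 0, 0], "twist": 0},
    {"offset": [0, 0, 0], "twist": 0},
    {"offset": [0, 0, 0], "twist": 0},
  ],
)

```text
time: 14.95
tool_pos: [518.9, -88.8, 363.2]
tcp_rot: [3.142, -0.0, 1.455]
contact_force: [-0.8, -0.3, 0.2]
grip_width: 0.2
```

Emit:
play_rows(
  commands=[
    {"offset": [-0.003, 0, 0], "twist": 0},
    {"offset": [-0.003, 0, 0], "twist": 0},
    {"offset": [0, 0, 0], "twist": 0},
    {"offset": [0, 0, 0], "twist": 0},
  ],
)

```text
time: 15.35
tool_pos: [518.2, -94.8, 363.2]
tcp_rot: [3.142, -0.0, 1.455]
contact_force: [0.4, 0.2, 0.2]
grip_width: 0.4
```

```bash
python3 - <<'E'
from h import *
o=status.get_obs(); print(o['tool_pos'].round(2),o['tcp_rot'].round(4),o['contact_force'],o['grip_width'],np.abs(o['dq']).max())
for n in ('scene','top'):
    im=viewer.capture(n); cv2.imwrite(f"pics/{n}9.png",im[:,:,::-1])
cv2.imwrite("pics/scene9z.png",cv2.resize(cv2.imread("pics/scene9.png")[150:310,260:440],None,fx=4,fy=3.7,interpolation=cv2.INTER_CUBIC))
E
```

```text
[518.23 -94.81 363.2 ] [ 3.1415e+00 -1.0000e-04  1.4550e+00] [0.39000206 0.19328367 0.22213843] 0.40791553329726066 0.0029122274615013665
```

View pics/scene9z.png

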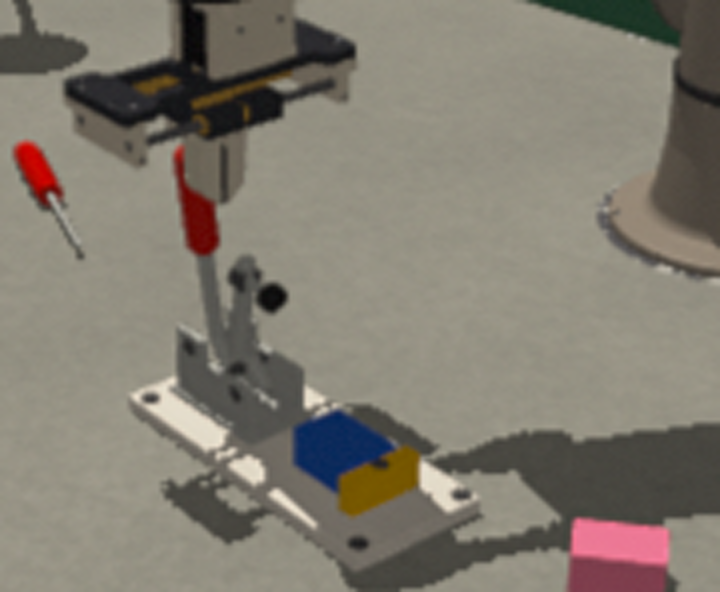

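Emit:
play_rows(
  commands=[
    {"offset": [-0.003, 0, 0], "twist": 0},
    {"offset": [-0.003, 0, 0], "twist": 0},
    {"offset": [0, 0, 0], "twist": 0},
    {"offset": [0, 0, 0], "twist": 0},
  ],
)

```text
time: 15.85
tool_pos: [517.5, -100.8, 363.2]
tcp_rot: [3.142, 0.0, 1.455]
contact_force: [-0.3, 0.7, 0.6]
grip_width: 0.6
```

Emit:
play_rows(
  commands=[
    {"offset": [-0.003, 0, 0], "twist": 0},
    {"offset": [-0.003, 0, 0], "twist": 0},
    {"offset": [0, 0, 0], "twist": 0},
    {"offset": [0, 0, 0], "twist": 0},
  ],
)

```text
time: 16.25
tool_pos: [516.8, -106.8, 363.2]
tcp_rot: [3.142, 0.0, 1.455]
contact_force: [1.3, -0.5, 0.1]
grip_width: 0.7
```

```bash
python3 - <<'E'
from h import *
o=status.get_obs(); print(o['tool_pos'].round(2),o['tcp_rot'].round(4),o['contact_force'],o['grip_width'],np.abs(o['dq']).max())
for n in ('scene','top'):
    im=viewer.capture(n); cv2.imwrite(f"pics/{n}10.png",im[:,:,::-1])
a=cv2.resize(cv2.imread("pics/scene10.png")[170:290,270:370],None,fx=4,fy=4,interpolation=cv2.INTER_CUBIC)
b=cv2.resize(cv2.imread("pics/top10.png")[190:310,290:390],None,fx=4,fy=4,interpolation=cv2.INTER_CUBIC)
cv2.imwrite("pics/both10.png",np.hstack([a,b]))
E
```

```text
[ 516.83 -106.81  363.22] [3.1415e+00 1.0000e-04 1.4549e+00] [ 1.26615463 -0.53408314  0.06645596] 0.6875390439297963 0.004309547608468171
```

View pics/both10.png

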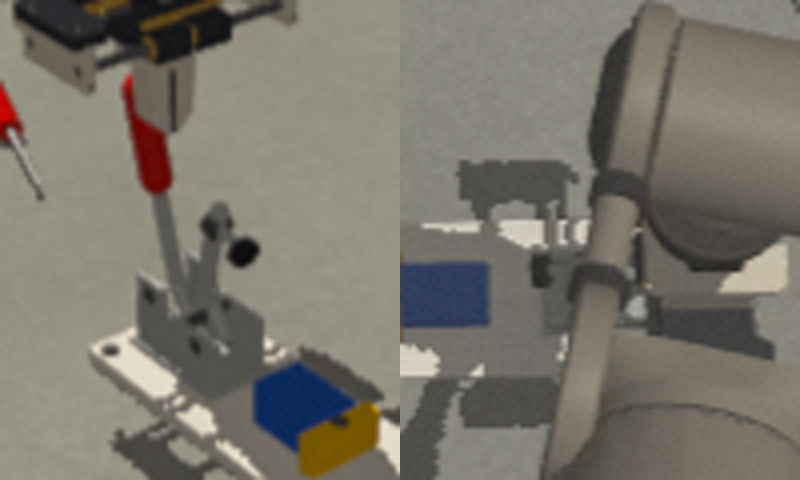

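Emit:
play_rows(
  commands=[
    {"offset": [-0.004, 0, 0.0045], "twist": 0},
    {"offset": [-0.004, 0, 0.0045], "twist": 0},
    {"offset": [-0.004, 0, 0.005], "twist": 0},
    {"offset": [0, 0, 0], "twist": 0},
  ],
)

```text
time: 16.75
tool_pos: [515.2, -119.1, 348.1]
tcp_rot: [-3.14, -0.0, 1.455]
contact_force: [-0.5, -0.8, 0.2]
grip_width: 0.6
```

Emit:
play_rows(
  commands=[
    {"offset": [-0.004, 0, 0.005], "twist": 0},
    {"offset": [-0.004, 0, 0.005], "twist": 0},
    {"offset": [-0.004, 0, 0.005], "twist": 0},
    {"offset": [-0.0045, 0, 0.0045], "twist": 0},
    {"offset": [0, 0, 0], "twist": 0},
  ],
)

```text
time: 17.25
tool_pos: [513.3, -135.5, 328.8]
tcp_rot: [-3.14, -0.0, 1.455]
contact_force: [-0.2, -0.1, 0.1]
grip_width: 0.2
```

```bash
python3 - <<'E'
from h import *
o=status.get_obs(); print(o['tool_pos'].round(2),o['tcp_rot'].round(4),o['contact_force'],o['grip_width'],np.abs(o['dq']).max())
im=viewer.capture('scene'); cv2.imwrite(f"pics/scene11.png",im[:,:,::-1])
cv2.imwrite("pics/s11.png",cv2.resize(cv2.imread("pics/scene11.png")[170:300,250:390],None,fx=5,fy=4.5,interpolation=cv2.INTER_CUBIC))
E
```

```text
[ 513.32 -135.5   328.84] [-3.1402e+00 -3.0000e-04  1.4546e+00] [-0.217064   -0.10763484  0.11682468] 0.15740057090890383 0.012398688263392785
```

View pics/s11.png

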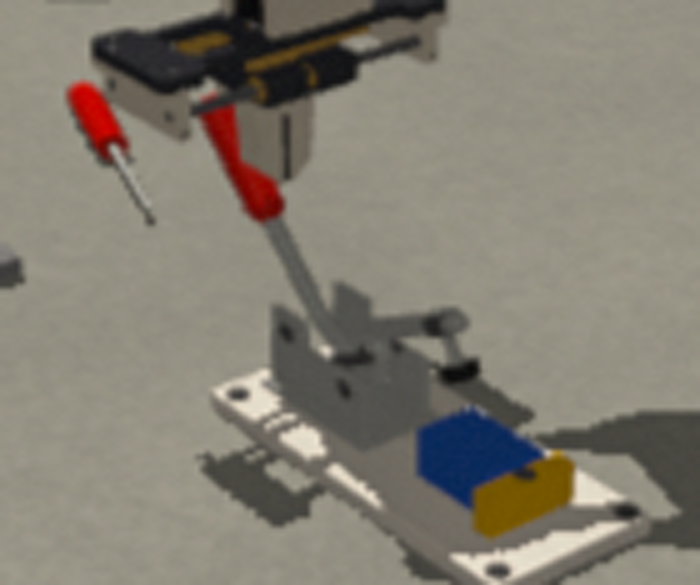

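Emit:
play_rows(
  commands=[
    {"offset": [-0.0035, 0, 0.005], "twist": 0},
    {"offset": [-0.0035, 0, 0.005], "twist": 0},
    {"offset": [-0.0025, 0, 0.0035], "twist": 0},
    {"offset": [0, 0, 0], "twist": 0},
    {"offset": [0, 0, 0], "twist": 0},
  ],
)

```text
time: 17.8
tool_pos: [512.5, -144.4, 316.1]
tcp_rot: [-3.141, -0.0, 1.455]
contact_force: [-0.3, -0.5, -0.3]
grip_width: 0.3
```

Emit:
play_rows(
  commands=[
    {"offset": [-0.002, 0, 0.003], "twist": 0},
    {"offset": [-0.0015, 0, 0.003], "twist": 0},
    {"offset": [0, 0, 0], "twist": 0},
    {"offset": [0, 0, 0], "twist": 0},
  ],
)

```text
time: 18.2
tool_pos: [512.0, -147.8, 310.1]
tcp_rot: [-3.141, -0.0, 1.455]
contact_force: [-0.9, -1.2, -0.2]
grip_width: 0.6
```

```bash
python3 - <<'E'
from h import *
o=status.get_obs(); print(o['tool_pos'].round(2),o['tcp_rot'].round(4),o['contact_force'],o['grip_width'],np.abs(o['dq']).max())
im=viewer.capture('scene'); cv2.imwrite(f"pics/scene12.png",im[:,:,::-1])
cv2.imwrite("pics/s12.png",cv2.resize(cv2.imread("pics/scene12.png")[170:300,250:390],None,fx=5,fy=4.5,interpolation=cv2.INTER_CUBIC))
E
```

```text
[ 512.04 -147.85  310.11] [-3.1414e+00 -2.0000e-04  1.4551e+00] [-0.87442534 -1.18047564 -0.2452211 ] 0.5916496390107279 0.0031887080186938275
```

View pics/s12.png

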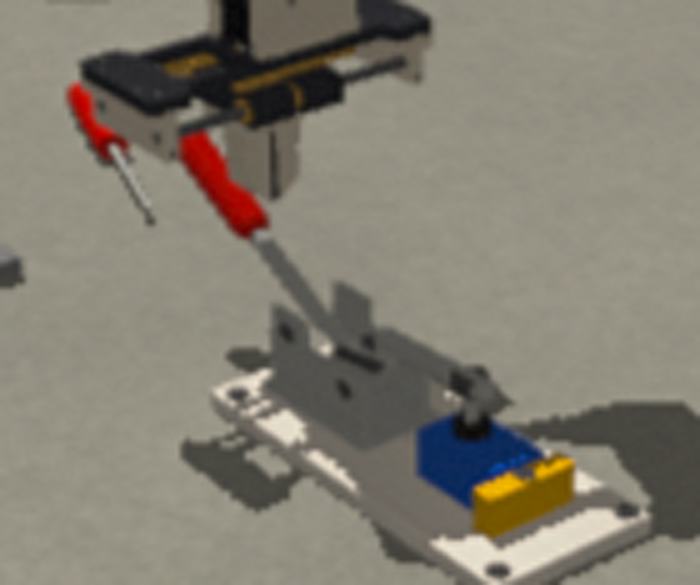

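Emit:
play_rows(
  commands=[
    {"offset": [-0.001, 0, 0.002], "twist": 0},
    {"offset": [-0.001, 0, 0.002], "twist": 0},
    {"offset": [0, 0, 0], "twist": 0},
  ],
)

```text
time: 18.55
tool_pos: [511.7, -149.9, 305.9]
tcp_rot: [-3.141, -0.0, 1.455]
contact_force: [-0.2, -0.7, -0.1]
grip_width: 0.6
```

Emit:
play_rows(
  commands=[
    {"offset": [-0.001, 0, 0.002], "twist": 0},
    {"offset": [-0.001, 0, 0.002], "twist": 0},
    {"offset": [0, 0, 0], "twist": 0},
  ],
)

```text
time: 18.85
tool_pos: [511.5, -151.9, 301.8]
tcp_rot: [-3.141, -0.0, 1.455]
contact_force: [0.2, -0.0, 0.3]
grip_width: 0.9
```

Emit:
play_rows(
  commands=[
    {"offset": [-0.0008, 0, 0.002], "twist": 0},
    {"offset": [-0.0008, 0, 0.002], "twist": 0},
    {"offset": [0, 0, 0], "twist": 0},
  ],
)

```text
time: 19.15
tool_pos: [511.3, -153.4, 297.9]
tcp_rot: [-3.141, -0.0, 1.455]
contact_force: [0.4, -0.6, -0.5]
grip_width: 0.5
```

Emit:
play_rows(
  commands=[
    {"offset": [-0.0007, 0, 0.002], "twist": 0},
    {"offset": [-0.0007, 0, 0.002], "twist": 0},
    {"offset": [0, 0, 0], "twist": 0},
  ],
)

```text
time: 19.45
tool_pos: [511.3, -154.9, 294.2]
tcp_rot: [3.141, 0.0, 1.455]
contact_force: [0.7, 0.2, 1.7]
grip_width: 0.5
```

Emit:
play_rows(
  commands=[
    {"offset": [-0.0007, 0, 0.002], "twist": 0},
    {"offset": [-0.0007, 0, 0.002], "twist": 0},
    {"offset": [0, 0, 0], "twist": 0},
  ],
)

```text
time: 19.75
tool_pos: [511.2, -156.4, 290.3]
tcp_rot: [3.141, 0.0, 1.455]
contact_force: [1.3, -0.0, 2.6]
grip_width: 0.1
```

```bash
python3 - <<'E'
from h import *
o=status.get_obs(); print(o['tool_pos'].round(2),o['tcp_rot'].round(4),o['contact_force'],o['grip_width'],np.abs(o['dq']).max())
im=viewer.capture('scene'); cv2.imwrite(f"pics/scene13.png",im[:,:,::-1])
cv2.imwrite("pics/s13.png",cv2.resize(cv2.imread("pics/scene13.png")[170:300,250:390],None,fx=5,fy=4.5,interpolation=cv2.INTER_CUBIC))
E
```

```text
[ 511.21 -156.38  290.25] [3.1409e+00 2.0000e-04 1.4552e+00] [ 1.3005638  -0.02445208  2.61684909] 0.09307743219660755 0.005315739674253902
```

View pics/s13.png

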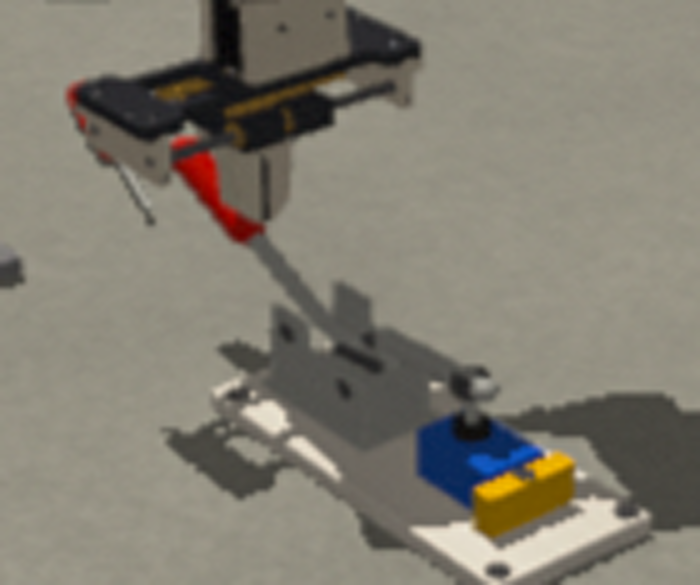

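```bash
python3 - <<'E'
from h import *
c=cam('scene'); u=np.array([.1155,.9933,0]); v=np.array([.9933,-.1155,0])
S=np.array([533.9,43.65,0])+28.1*u-0.5*v
for D in (111,115,119):
    piv=S-D*u+[0,0,50]
    for th in (20,25,30,35):
        t=np.radians(th); d=-np.cos(t)*u+np.array([0,0,np.sin(t)])
        p=proj(c,[piv,piv+100*d,piv+177*d]); print(D,th,((p-[250,170])*[5,4.5]).round().tolist())
    print((proj(c,[piv+130*0*u])))
tip=np.array([511.2,-156.4,290.25-178]); print('tip',((proj(c,[tip,tip+9.5*u,tip-9.5*u,tip+9.5*u+15*v])-[250,170])*[5,4.5]).round())
E
```

```text
111 20 [[383.0, 378.0], [282.0, 269.0], [208.0, 190.0]]
111 25 [[383.0, 378.0], [285.0, 260.0], [213.0, 174.0]]
111 30 [[383.0, 378.0], [289.0, 252.0], [219.0, 160.0]]
111 35 [[383.0, 378.0], [293.0, 245.0], [226.0, 146.0]]
[[326.53205392 253.98225422]]
115 20 [[378.0, 375.0], [277.0, 267.0], [204.0, 188.0]]
115 25 [[378.0, 375.0], [281.0, 258.0], [209.0, 172.0]]
115 30 [[378.0, 375.0], [284.0, 250.0], [215.0, 157.0]]
115 35 [[378.0, 375.0], [289.0, 243.0], [222.0, 144.0]]
[[325.64571581 253.35545143]]
119 20 [[374.0, 372.0], [273.0, 264.0], [200.0, 185.0]]
119 25 [[374.0, 372.0], [276.0, 255.0], [205.0, 170.0]]
119 30 [[374.0, 372.0], [280.0, 247.0], [211.0, 155.0]]
119 35 [[374.0, 372.0], [285.0, 240.0], [218.0, 142.0]]
[[324.76279872 252.73106836]]
tip [[254. 217.]
 [263. 222.]
 [244. 211.]
 [242. 230.]]
```

```bash
python3 - <<'E'
from h import *
c=cam('scene'); u=np.array([.1155,.9933,0]); v=np.array([.9933,-.1155,0])
S=np.array([533.9,43.65,0])+28.1*u-0.5*v
def mid(pts,off=0):
    o,d=ray(c,pts); P=o+d*(((S+off*v-o)@v)/(d@v))[:,None]; return np.c_[(P-S)@u,P[:,2]].round(1)
def z(pts,f,o): return np.array(pts,float)/f+o-.4
for n,(o,f) in {'s0':((270,170),3.3)}.items():
    print('s0 grip end, low, rod low',mid(z([(125,68),(134,157),(148,250)],f,o)).tolist())
    print('pad',mid(z([(191,197)],f,o)).tolist(), 'plate farR', mid(z([(76,289)],f,o),54).tolist())
for nm,pts in (('s8',[(195,150),(204,248),(222,360)]),):
    print(nm,mid(np.array(pts)/[4,3.7]+[260,150]-.4).tolist())
for nm,pts in (('s11',[(218,100),(265,207),(335,345)]),('s12',[(195,142),(250,220),(335,345)]),('s13',[(188,147),(245,227),(335,345)]),('s13 pad',[(470,428)]),('pin near(25)',[])):
    if pts: print(nm,mid(np.array(pts)/[5,4.5]+[250,170]-.4).tolist())
print('pin',mid(np.array([(345,388)])/[5,4.5]+[250,170]-.4,25).tolist())
print('cheek corners',mid(np.array([(272,305),(428,372),(360,447),(272,380)])/[5,4.5]+[250,170]-.4,25).tolist())
E
```

```text
s0 grip end, low, rod low [[-194.5, 215.0], [-184.6, 135.1], [-166.9, 50.3]]
pad [[-106.7, 132.2]] plate farR [[-200.8, 14.1]]
s8 [[-190.5, 216.8], [-182.7, 137.7], [-163.9, 46.6]]
s11 [[-264.4, 182.6], [-221.3, 123.8], [-156.7, 52.4]]
s12 [[-290.5, 141.8], [-236.9, 107.4], [-156.7, 52.4]]
s13 [[-298.3, 134.9], [-242.3, 99.7], [-156.7, 52.4]]
s13 pad [[-37.0, 54.3]]
pin [[-114.7, 52.4]]
cheek corners [[-182.1, 79.4], [-42.5, 101.8], [-101.5, 15.3], [-184.6, 21.4]]
```

```bash
python3 - <<'E'
from h import *
u=np.array([.1155,.9933,0]); v=np.array([.9933,-.1155,0])
S=np.array([533.9,43.65,0])+28.1*u-0.5*v
for n in('scene','top'):
    c=cam(n); o,d=ray(c,[(320,240)]); print(n,[((o-S)@u).round(),((o-S)@v).round(),o[2].round()])
# project theory at start for D=115, theta 66, compare crops
D=115; piv=S-D*u+[0,0,50]
for n,off in (('scene',(270,170)),('top',(150,220))):
    c=cam(n)
    for th in (55,66,78):
        t=np.radians(th); dd=-np.cos(t)*u+np.array([0,0,np.sin(t)])
        print(n,th,((proj(c,[piv,piv+100*dd,piv+177*dd])-off)*3.3).round().tolist())
    B=lambda x,y,z:S+(x-D)*u+y*v+[0,0,z]
    print(' cheeks near',((proj(c,[B(-30,25,15),B(-30,25,65),B(20,25,15),B(20,25,65),B(0,25,50)])-off)*3.3).round().tolist())
    print(' plate',((proj(c,[B(-70,-55,15),B(-70,55,15),B(165,55,15),B(165,-55,15)])-off)*3.3).round().tolist())
E
```

```text
scene [np.float64(792.0), np.float64(710.0), np.float64(821.0)]
top [np.float64(-70.0), np.float64(-193.0), np.float64(1311.0)]
scene 55 [[184.0, 275.0], [141.0, 165.0], [109.0, 79.0]]
scene 66 [[184.0, 275.0], [153.0, 163.0], [129.0, 73.0]]
scene 78 [[184.0, 275.0], [168.0, 165.0], [155.0, 76.0]]
 cheeks near [[139.0, 304.0], [138.0, 255.0], [175.0, 330.0], [175.0, 281.0], [160.0, 285.0]]
 plate [[184.0, 252.0], [84.0, 295.0], [260.0, 431.0], [364.0, 377.0]]
top 55 [[601.0, 141.0], [679.0, 123.0], [747.0, 108.0]]
top 66 [[601.0, 141.0], [658.0, 122.0], [709.0, 105.0]]
top 78 [[601.0, 141.0], [633.0, 121.0], [661.0, 103.0]]
 cheeks near [[635.0, 117.0], [638.0, 107.0], [576.0, 118.0], [577.0, 108.0], [601.0, 111.0]]
 plate [[685.0, 211.0], [681.0, 82.0], [405.0, 86.0], [405.0, 216.0]]
```

```bash
python3 - <<'E'
import cv2
im=cv2.imread("pics/scene0.png")[180:300,280:400]; a=cv2.resize(im,None,fx=5,fy=5,interpolation=cv2.INTER_CUBIC)
cv2.imwrite("pics/fz.png",a)
E
```

```text
(no output)
```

View pics/fz.png

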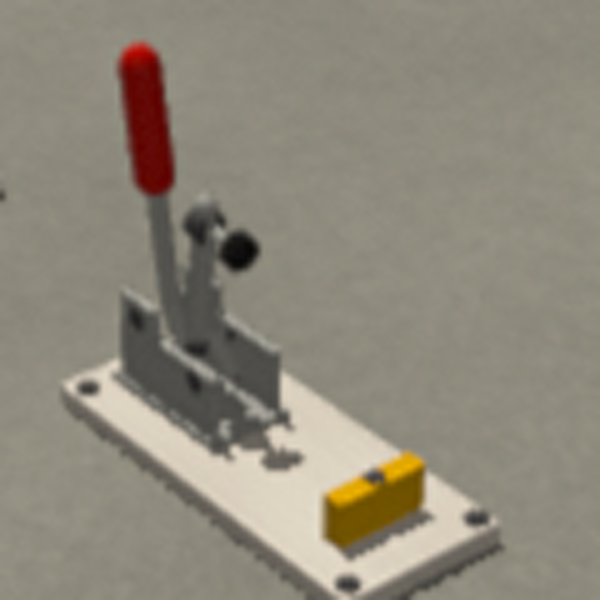

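Emit:
play_rows(
  commands=[
    {"offset": [0, 0, -0.015], "twist": 0},
    {"offset": [0, 0, -0.015], "twist": 0},
    {"offset": [-0.02, 0, -0.005], "twist": 0},
    {"offset": [-0.008, 0, 0], "twist": 0},
    {"offset": [0, 0, 0], "twist": 0},
  ],
)

```text
time: 20.3
tool_pos: [507.6, -184.7, 324.6]
tcp_rot: [-3.141, -0.001, 1.454]
contact_force: [-0.4, 0.9, -0.3]
grip_width: 0.7
```

Emit:
play_rows(
  commands=[
    {"offset": [0, 0, 0], "twist": 0},
    {"offset": [0, 0, 0], "twist": 0},
    {"offset": [0, 0, 0], "twist": 0},
  ],
)

```text
time: 20.6
tool_pos: [507.9, -183.5, 324.8]
tcp_rot: [-3.141, -0.001, 1.456]
contact_force: [0.8, 0.1, -0.5]
grip_width: 0.1
```

```bash
cat > look.py <<'E'
import sys; from h import *
k=sys.argv[1]
o=status.get_obs(); print(o['tool_pos'].round(2),o['tcp_rot'].round(4),o['contact_force'].round(2),o['grip_width'],np.abs(o['dq']).max())
im=viewer.capture('scene'); cv2.imwrite(f"pics/scene{k}.png",im[:,:,::-1])
cv2.imwrite(f"pics/s{k}.png",cv2.resize(im[170:300,250:390,::-1],None,fx=5,fy=4.5,interpolation=cv2.INTER_CUBIC))
E
python3 look.py 14
```

```text
[ 507.86 -183.5   324.83] [-3.1409e+00 -5.0000e-04  1.4557e+00] [ 0.76  0.15 -0.48] 0.14073117803539317 0.003717324158364527
```

View pics/s14.png

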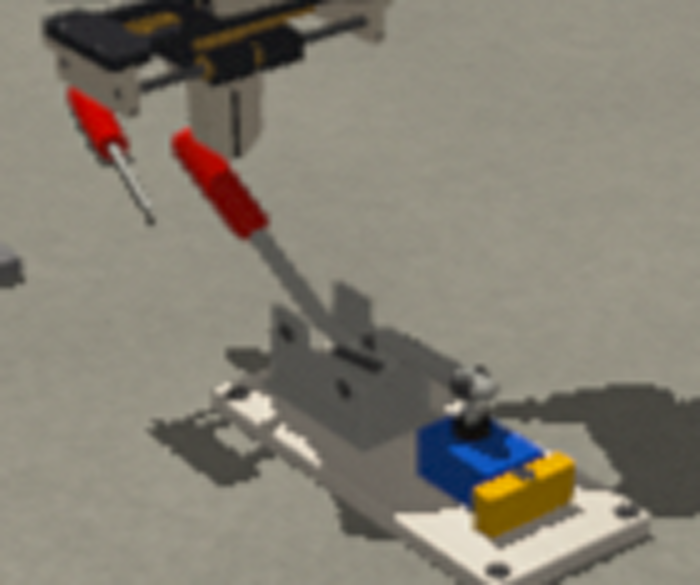

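```bash
python3 - <<'E'
from h import *
c=cam('scene'); u=np.array([.1155,.9933,0]); v=np.array([.9933,-.1155,0])
S=np.array([533.9,43.65,0])+28.1*u-0.5*v
def mid(pts,off=0):
    o,d=ray(c,pts); P=o+d*(((S+off*v-o)@v)/(d@v))[:,None]; return np.c_[(P-S)@u,P[:,2]]
a=mid(np.array([(140,52),(154,185)])/5+[280,180]-.4)
b=mid(np.array([(184,142),(252,228)])/[5,4.5]+[250,170]-.4)
print(a,b)
da=a[0]-a[1]; db=b[0]-b[1]; ta=np.degrees(np.arctan2(da[1],-da[0]));tb=np.degrees(np.arctan2(db[1],-db[0]));print(ta,tb,np.linalg.norm(da),np.linalg.norm(db))
for ang in (ta-tb,35,40,45):
    r=np.radians(ang); R=np.array([[np.cos(r),-np.sin(r)],[np.sin(r),np.cos(r)]])
    # b = C + R(a-C)
    C=np.linalg.solve(np.eye(2)-R,(b.mean(0)-R@a.mean(0))); print(ang,C)
for nm,n,pp,off in (('tip',None,[(237,157)],0),): print(mid(np.array(pp)/[5,4.5]+[250,170]-.4,15))
print(((np.array([507.9,-183.5,146.8])-S)@u))
E
```

```text
[[-193.91782241  215.83315742]
 [-183.59574324  137.33264336]] [[-302.27964155  136.92393566]
 [-235.18366119  102.20735394]]
82.50911857993673 27.357800787109326 79.17623398034267 75.54542757150703
55.1513177928274 [-174.15577012   71.50615605]
35 [-138.32640136   21.25033389]
40 [-150.41740597   38.20969987]
45 [-159.91830123   51.53606645]
[[-225.58392289  162.94467222]]
-256.730677434
```

Emit:
play_rows(
  commands=[
    {"offset": [-0.002, 0, 0.004], "twist": 0},
    {"offset": [-0.002, 0, 0.004], "twist": 0},
    {"offset": [0, 0, 0], "twist": 0},
    {"offset": [0, 0, 0], "twist": 0},
  ],
)

```text
time: 21.05
tool_pos: [507.4, -188.0, 317.0]
tcp_rot: [-3.141, -0.0, 1.455]
contact_force: [0.6, -0.3, 0.3]
grip_width: 0.6
```

Emit:
play_rows(
  commands=[
    {"offset": [0, 0, 0.002], "twist": 0},
    {"offset": [-0.001, 0, 0.002], "twist": 0},
    {"offset": [0, 0, 0], "twist": 0},
  ],
)

```text
time: 21.35
tool_pos: [507.3, -189.1, 313.2]
tcp_rot: [3.141, 0.0, 1.455]
contact_force: [0.9, 0.2, 1.1]
grip_width: 0.4
```

Emit:
play_rows(
  commands=[
    {"offset": [-0.001, 0, 0.002], "twist": 0},
    {"offset": [-0.001, 0, 0.002], "twist": 0},
    {"offset": [0, 0, 0], "twist": 0},
  ],
)

```text
time: 21.65
tool_pos: [507.1, -191.1, 309.1]
tcp_rot: [3.141, 0.0, 1.455]
contact_force: [0.3, -0.0, 1.6]
grip_width: 0.5
```

```bash
python3 look.py 15
```

```text
[ 507.08 -191.15  309.08] [3.1414e+00 1.0000e-04 1.4551e+00] [ 0.32 -0.    1.58] 0.4740484841327453 0.005204377446017664
```

View pics/s15.png

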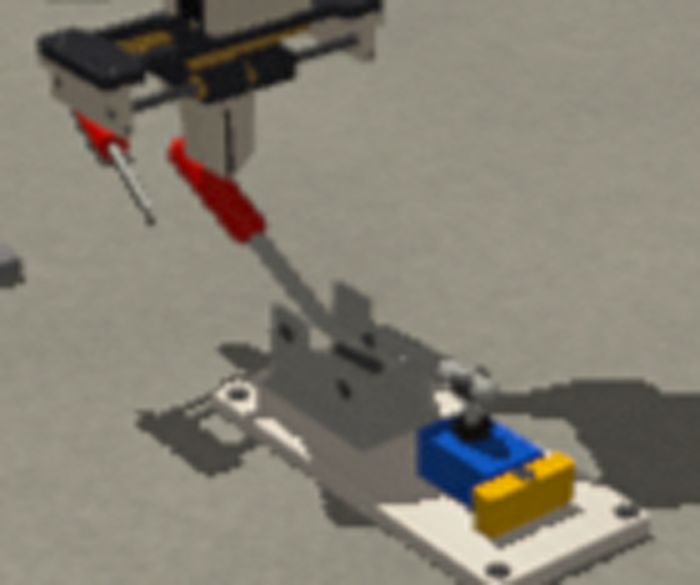

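Emit:
play_rows(
  commands=[
    {"offset": [-0.0007, 0, 0.002], "twist": 0},
    {"offset": [-0.0007, 0, 0.002], "twist": 0},
    {"offset": [0, 0, 0], "twist": 0},
  ],
)

```text
time: 22.0
tool_pos: [506.9, -192.4, 304.9]
tcp_rot: [-3.141, -0.0, 1.455]
contact_force: [-0.2, -0.5, 2.5]
grip_width: 0.5
```

Emit:
play_rows(
  commands=[
    {"offset": [-0.0007, 0, 0.002], "twist": 0},
    {"offset": [-0.0007, 0, 0.002], "twist": 0},
    {"offset": [0, 0, 0], "twist": 0},
  ],
)

```text
time: 22.3
tool_pos: [506.7, -193.8, 300.8]
tcp_rot: [-3.141, -0.0, 1.455]
contact_force: [0.5, 0.4, 0.9]
grip_width: 0.8
```

Emit:
play_rows(
  commands=[
    {"offset": [-0.0006, 0, 0.002], "twist": 0},
    {"offset": [0, 0, 0], "twist": 0},
  ],
)

```text
time: 22.5
tool_pos: [506.6, -194.3, 298.8]
tcp_rot: [-3.141, -0.0, 1.455]
contact_force: [1.5, -0.6, 0.7]
grip_width: 0.4
```

Emit:
play_rows(
  commands=[
    {"offset": [-0.0006, 0, 0.002], "twist": 0},
    {"offset": [0, 0, 0], "twist": 0},
  ],
)

```text
time: 22.7
tool_pos: [506.5, -194.9, 296.8]
tcp_rot: [-3.141, -0.0, 1.455]
contact_force: [0.1, 0.0, -0.1]
grip_width: 0.3
```

Emit:
play_rows(
  commands=[
    {"offset": [-0.0005, 0, 0.002], "twist": 0},
    {"offset": [-0.0005, 0, 0.002], "twist": 0},
    {"offset": [0, 0, 0], "twist": 0},
  ],
)

```text
time: 23.0
tool_pos: [506.3, -195.9, 292.7]
tcp_rot: [-3.141, -0.0, 1.455]
contact_force: [0.4, -0.3, -0.8]
grip_width: 0.4
```

Emit:
play_rows(
  commands=[
    {"offset": [-0.0005, 0, 0.002], "twist": 0},
    {"offset": [0, 0, 0], "twist": 0},
  ],
)

```text
time: 23.2
tool_pos: [506.4, -196.4, 290.9]
tcp_rot: [-3.141, -0.0, 1.455]
contact_force: [0.5, -0.4, -0.9]
grip_width: 0.5
```

Emit:
play_rows(
  commands=[
    {"offset": [-0.0005, 0, 0.002], "twist": 0},
    {"offset": [0, 0, 0], "twist": 0},
  ],
)

```text
time: 23.4
tool_pos: [506.3, -196.9, 289.0]
tcp_rot: [-3.141, -0.0, 1.455]
contact_force: [0.5, -0.3, 0.8]
grip_width: 0.5
```

```bash
python3 look.py 16
```

```text
[ 506.31 -196.92  288.96] [-3.1413e+00 -2.0000e-04  1.4552e+00] [ 0.47 -0.26  0.84] 0.4755862433288355 0.0028019470069176795
```

View pics/s16.png

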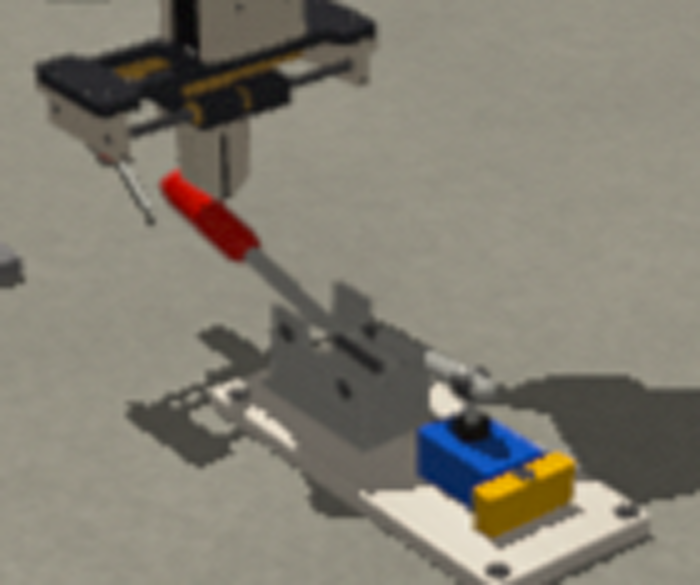

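Emit:
play_rows(
  commands=[
    {"offset": [-0.0005, 0, 0.002], "twist": 0},
    {"offset": [0, 0, 0], "twist": 0},
  ],
)

```text
time: 23.65
tool_pos: [506.3, -197.4, 287.0]
tcp_rot: [-3.141, -0.0, 1.455]
contact_force: [0.5, 0.7, 0.1]
grip_width: 0.3
```

Emit:
play_rows(
  commands=[
    {"offset": [-0.0005, 0, 0.002], "twist": 0},
    {"offset": [0, 0, 0], "twist": 0},
  ],
)

```text
time: 23.85
tool_pos: [506.2, -197.9, 284.9]
tcp_rot: [-3.141, -0.0, 1.455]
contact_force: [1.6, -1.4, -0.9]
grip_width: 0.4
```

Emit:
play_rows(
  commands=[
    {"offset": [-0.0004, 0, 0.002], "twist": 0},
    {"offset": [0, 0, 0], "twist": 0},
  ],
)

```text
time: 24.05
tool_pos: [506.1, -198.3, 282.9]
tcp_rot: [-3.141, -0.0, 1.455]
contact_force: [-0.2, 0.5, 0.7]
grip_width: 0.3
```

Emit:
play_rows(
  commands=[
    {"offset": [-0.0004, 0, 0.002], "twist": 0},
    {"offset": [0, 0, 0], "twist": 0},
  ],
)

```text
time: 24.25
tool_pos: [506.2, -198.7, 281.3]
tcp_rot: [3.141, 0.0, 1.455]
contact_force: [0.1, 1.2, 2.9]
grip_width: 0.7
```

Force starting to climb; 1 mm steps now.

Emit:
play_rows(
  commands=[
    {"offset": [-0.0002, 0, 0.001], "twist": 0},
    {"offset": [0, 0, 0], "twist": 0},
  ],
)

```text
time: 24.45
tool_pos: [506.2, -198.9, 280.7]
tcp_rot: [3.141, 0.0, 1.455]
contact_force: [-1.5, 1.0, 4.9]
grip_width: 0.7
```

Emit:
play_rows(
  commands=[
    {"offset": [-0.0002, 0, 0.001], "twist": 0},
    {"offset": [0, 0, 0], "twist": 0},
  ],
)

```text
time: 24.65
tool_pos: [506.2, -199.1, 280.0]
tcp_rot: [3.14, 0.0, 1.455]
contact_force: [-1.6, 1.7, 6.9]
grip_width: 0.3
```

Emit:
play_rows(
  commands=[
    {"offset": [-0.0002, 0, 0.001], "twist": 0},
    {"offset": [0, 0, 0], "twist": 0},
  ],
)

```text
time: 24.85
tool_pos: [506.2, -199.3, 279.3]
tcp_rot: [3.14, 0.0, 1.455]
contact_force: [-2.7, 2.6, 10.7]
grip_width: 0.7
```

Emit:
play_rows(
  commands=[
    {"offset": [-0.0002, 0, 0.001], "twist": 0},
    {"offset": [0, 0, 0], "twist": 0},
  ],
)

```text
time: 25.05
tool_pos: [506.2, -199.4, 278.7]
tcp_rot: [3.14, 0.0, 1.455]
contact_force: [-3.0, 2.9, 12.4]
grip_width: 0.4
```

Emit:
play_rows(
  commands=[
    {"offset": [-0.0002, 0, 0.001], "twist": 0},
    {"offset": [0, 0, 0], "twist": 0},
  ],
)

```text
time: 25.25
tool_pos: [506.2, -199.6, 278.0]
tcp_rot: [3.139, 0.001, 1.455]
contact_force: [-3.6, 3.4, 15.1]
grip_width: 0.4
```

Emit:
play_rows(
  commands=[
    {"offset": [-0.0002, 0, 0.001], "twist": 0},
    {"offset": [0, 0, 0], "twist": 0},
  ],
)

```text
time: 25.45
tool_pos: [506.3, -199.8, 277.3]
tcp_rot: [3.139, 0.001, 1.455]
contact_force: [-3.6, 3.6, 17.8]
grip_width: 0.6
```

Emit:
play_rows(
  commands=[
    {"offset": [-0.0002, 0, 0.001], "twist": 0},
    {"offset": [0, 0, 0], "twist": 0},
  ],
)

```text
time: 25.65
tool_pos: [506.3, -199.9, 276.7]
tcp_rot: [3.139, 0.001, 1.455]
contact_force: [-4.3, 4.4, 19.6]
grip_width: 0.5
```

```bash
python3 look.py 17
```

```text
[ 506.3  -199.94  276.67] [3.1386e+00 8.0000e-04 1.4554e+00] [-4.35  4.44 19.58] 0.5396023405182467 0.0037704208451980973
```

View pics/s17.png

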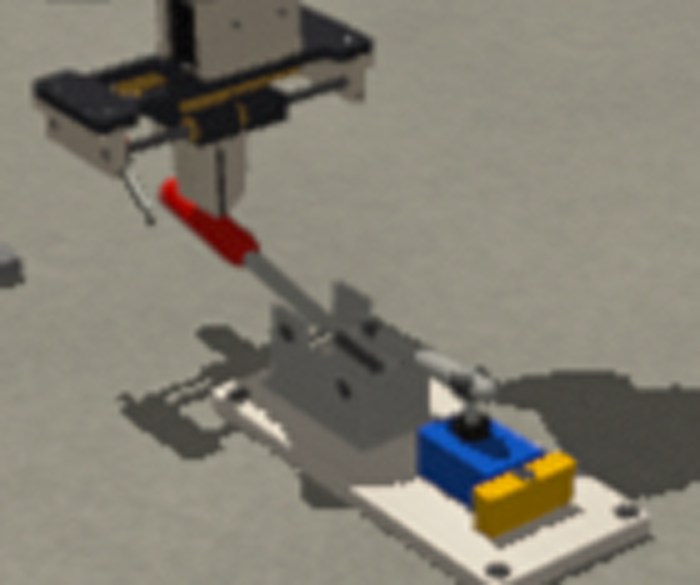

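Emit:
play_rows(
  commands=[
    {"offset": [-0.0003, 0, 0.0007], "twist": 0},
    {"offset": [0, 0, 0], "twist": 0},
  ],
)

```text
time: 25.9
tool_pos: [506.3, -200.1, 276.2]
tcp_rot: [3.138, 0.001, 1.455]
contact_force: [-5.5, 5.5, 21.1]
grip_width: 0.5
```

Emit:
play_rows(
  commands=[
    {"offset": [-0.0003, 0, 0.0007], "twist": 0},
    {"offset": [0, 0, 0], "twist": 0},
  ],
)

```text
time: 26.1
tool_pos: [506.3, -200.3, 275.7]
tcp_rot: [3.138, 0.0, 1.455]
contact_force: [-4.1, 5.7, 23.0]
grip_width: 0.3
```

```bash
python3 - <<'E'
from h import *
o=status.get_obs(); F=o['contact_force'];M=o['moment'];print(F,M)
R=Ro.from_euler('xyz',o['tcp_rot']).as_matrix(); f=R.T@F; m=R.T@M; print('tool F',f,'M',m)
# contact at (x,y,178mm): M=r x f
z=.178
x=(z*f[0]-m[1])/f[2]; y=(m[0]+z*f[1])/f[2]; print('x,y mm',x*1e3,y*1e3, 'Mz check',x*f[1]-y*f[0],m[2])
E
cat pics/x 2>/dev/null; python3 - <<'E'
import cv2,sys
sys.path.insert(0,'.')
from plant import viewer
im=viewer.capture('wrist'); cv2.imwrite('pics/wrist18.png',im[:,:,::-1])
E
```

```text
[-4.05293984  5.7092924  22.96726621] [ 0.71398971  0.87479869 -0.07094407]
tool F [  5.19451919  -4.60756142 -22.98488648] M [0.95125368 0.60822709 0.07254893]
x,y mm -13.765450707292207 -5.704085113346163 Mz check 0.09305513916646385 0.0725489317311287
```

View pics/wrist18.png

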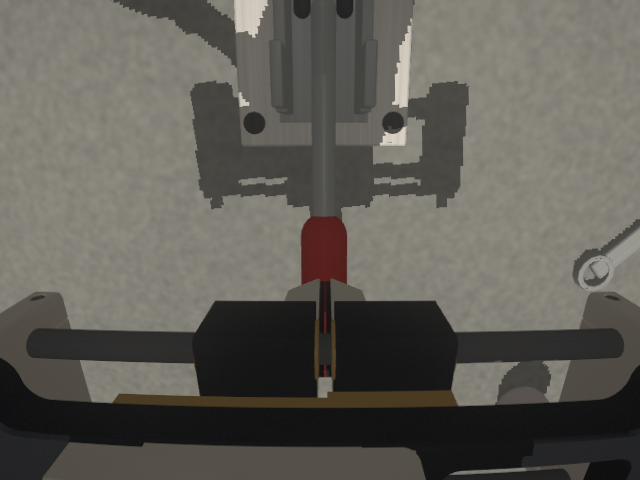

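```bash
python3 - <<'E'
from h import *
o=status.get_obs(); c=cam('wrist',o); R=Ro.from_euler('xyz',o['tcp_rot']).as_matrix()
u=np.array([.1155,.9933,0]); v=np.array([.9933,-.1155,0])
S=np.array([533.9,43.65,0])+28.1*u-0.5*v
print('tcp',(o['tool_pos']-S)@u,o['tool_pos'][2]-178)
for nm,uv in (('grip low',(324,214)),('holes',(255,123)),('holes',(393,122)),('plate end',(324,146)),('slot',(302,10)),('cheek rear L',(282,112)),('cheek',(367,112))):
    for z in (15,60,70,80,90):
        P=onz(c,[uv],z)[0]; print(nm,z,((P-S)@u).round(1),((P-S)@v).round(1))
E
```

```text
tcp -273.58209811968464 97.74924843850289
grip low 15 -252.8 1.8
grip low 60 -241.5 1.8
grip low 70 -239.0 1.8
grip low 80 -236.5 1.8
grip low 90 -234.0 1.8
holes 15 -191.3 -43.3
holes 60 -191.4 -35.0
holes 70 -191.4 -33.1
holes 80 -191.5 -31.3
holes 90 -191.5 -29.4
holes 15 -190.7 47.1
holes 60 -190.9 38.6
holes 70 -191.0 36.8
holes 80 -191.0 34.9
holes 90 -191.1 33.0
plate end 15 -206.2 1.9
plate end 60 -203.6 1.8
plate end 70 -203.0 1.8
plate end 80 -202.4 1.8
plate end 90 -201.8 1.8
slot 15 -124.3 -11.5
slot 60 -136.9 -9.1
slot 70 -139.7 -8.5
slot 80 -142.5 -8.0
slot 90 -145.3 -7.4
cheek rear L 15 -184.5 -25.4
cheek rear L 60 -185.9 -20.4
cheek rear L 70 -186.2 -19.2
cheek rear L 80 -186.5 -18.1
cheek rear L 90 -186.8 -17.0
cheek 15 -184.5 29.8
cheek 60 -185.9 24.6
cheek 70 -186.2 23.4
cheek 80 -186.5 22.3
cheek 90 -186.8 21.1
```

Emit:
play_rows(
  commands=[
    {"offset": [0, 0, 0], "twist": 0},
    {"offset": [0, 0, 0], "twist": 0},
    {"offset": [0, 0, 0], "twist": 0},
  ],
)

```text
time: 26.45
tool_pos: [506.3, -200.3, 275.8]
tcp_rot: [3.138, 0.0, 1.455]
contact_force: [-5.7, 5.8, 23.7]
grip_width: 0.5
```

```bash
python3 - <<'E'
from h import *
o=status.get_obs(); print(o['tool_pos'].round(2),o['contact_force'].round(2))
im=viewer.capture('scene'); cv2.imwrite("pics/scene19.png",im[:,:,::-1])
rows=[]
for k in (13,16,17,19):
    rows.append(cv2.resize(cv2.imread(f"pics/scene{k}.png")[230:290,310:380],None,fx=5.5,fy=4.8,interpolation=cv2.INTER_CUBIC))
cv2.imwrite("pics/cmp.png",np.vstack([np.hstack(rows[:2]),np.hstack(rows[2:])]))
E
```

```text
[ 506.26 -200.26  275.77] [-5.66  5.76 23.69]
```

View pics/cmp.png

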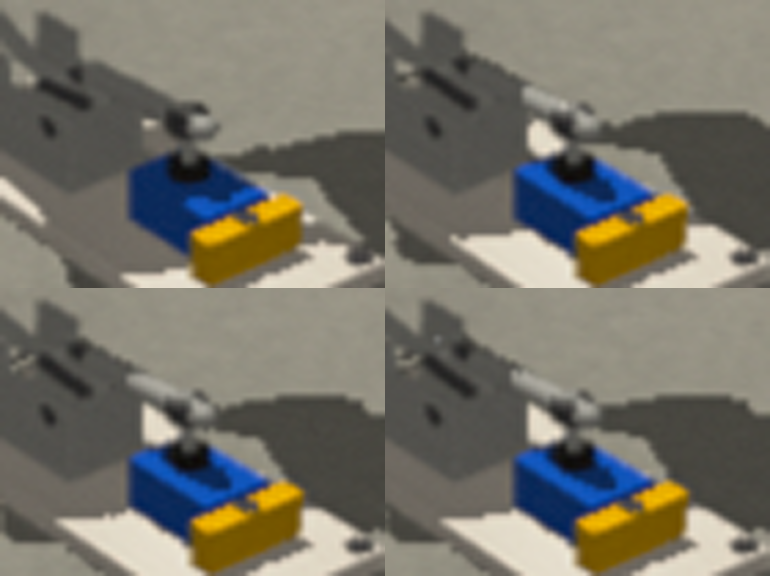

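Emit:
play_rows(
  commands=[
    {"offset": [-0.0004, 0, 0.0007], "twist": 0},
    {"offset": [0, 0, 0], "twist": 0},
  ],
)

```text
time: 26.7
tool_pos: [506.3, -200.5, 275.3]
tcp_rot: [3.138, 0.0, 1.455]
contact_force: [-4.5, 7.2, 24.3]
grip_width: 0.4
```

Emit:
play_rows(
  commands=[
    {"offset": [-0.0004, 0, 0.0007], "twist": 0},
    {"offset": [0, 0, 0], "twist": 0},
  ],
)

```text
time: 26.9
tool_pos: [506.2, -200.7, 274.7]
tcp_rot: [3.138, -0.0, 1.455]
contact_force: [-5.6, 8.3, 26.9]
grip_width: 0.5
```

Emit:
play_rows(
  commands=[
    {"offset": [0, 0, -0.004], "twist": 0},
    {"offset": [0, 0, -0.006], "twist": 0},
    {"offset": [0, 0, -0.01], "twist": 0},
    {"offset": [-0.014, 0.001, -0.005], "twist": 0},
    {"offset": [0, 0, 0], "twist": 0},
  ],
)

```text
time: 27.4
tool_pos: [505.4, -217.4, 297.1]
tcp_rot: [3.14, 0.002, 1.454]
contact_force: [0.1, -1.1, -0.6]
grip_width: 0.5
```

Emit:
play_rows(
  commands=[
    {"offset": [0, 0, 0], "twist": 0},
    {"offset": [0, 0, 0], "twist": 0},
    {"offset": [0, 0, 0], "twist": 0},
  ],
)

```text
time: 27.7
tool_pos: [505.1, -215.5, 295.9]
tcp_rot: [-3.141, -0.001, 1.455]
contact_force: [-0.8, 1.1, -0.2]
grip_width: 0.5
```

```bash
python3 look.py 20;  python3 - <<'E'
import cv2,sys
sys.path.insert(0,'.')
from plant import viewer
im=viewer.capture('wrist'); cv2.imwrite('pics/wrist20.png',im[:,:,::-1])
E
```

```text
[ 505.1  -215.48  295.88] [-3.1407e+00 -5.0000e-04  1.4551e+00] [-0.84  1.07 -0.25] 0.5405491001962734 0.003701693632343315
```

View pics/s20.png

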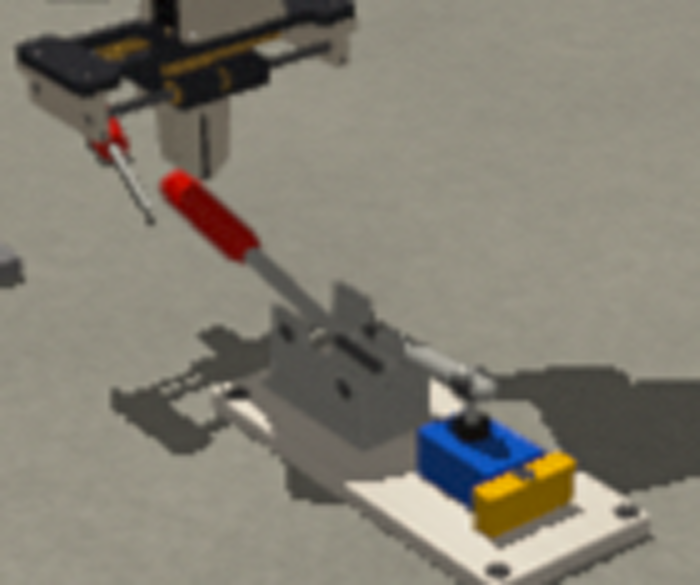

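View pics/wrist20.png

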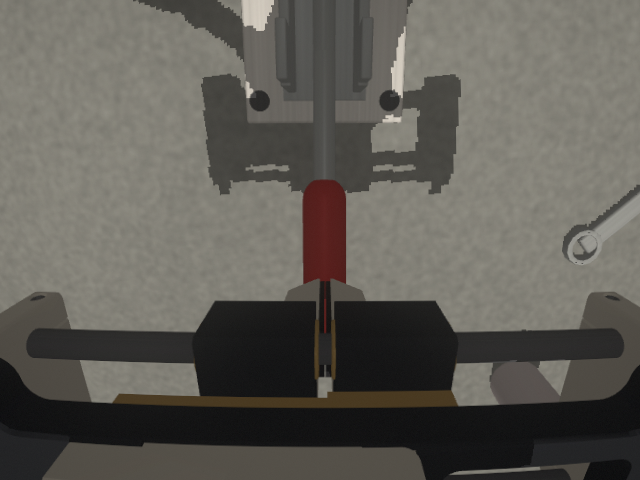

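Emit:
play_rows(
  commands=[
    {"offset": [0.003, 0, 0.005], "twist": 0},
    {"offset": [0, 0, 0.003], "twist": 0},
    {"offset": [0, 0, 0], "twist": 0},
    {"offset": [0, 0, 0], "twist": 0},
  ],
)

```text
time: 28.2
tool_pos: [505.6, -212.4, 288.2]
tcp_rot: [-3.141, -0.0, 1.455]
contact_force: [-0.6, 0.6, -0.3]
grip_width: 0.5
```

Emit:
play_rows(
  commands=[
    {"offset": [-0.0004, 0, 0.002], "twist": 0},
    {"offset": [-0.0004, 0, 0.002], "twist": 0},
    {"offset": [0, 0, 0], "twist": 0},
  ],
)

```text
time: 28.5
tool_pos: [505.6, -213.5, 284.6]
tcp_rot: [3.141, 0.0, 1.455]
contact_force: [-0.3, 1.2, 4.3]
grip_width: 0.4
```

Emit:
play_rows(
  commands=[
    {"offset": [-0.0004, 0, 0.002], "twist": 0},
    {"offset": [0, 0, 0], "twist": 0},
  ],
)

```text
time: 28.7
tool_pos: [505.6, -213.8, 283.1]
tcp_rot: [3.14, 0.0, 1.455]
contact_force: [-0.1, 1.6, 8.4]
grip_width: 0.2
```

Emit:
play_rows(
  commands=[
    {"offset": [-0.0004, 0, 0.002], "twist": 0},
    {"offset": [0, 0, 0], "twist": 0},
  ],
)

```text
time: 28.9
tool_pos: [505.6, -214.2, 281.7]
tcp_rot: [3.14, 0.001, 1.455]
contact_force: [-1.4, 1.2, 11.7]
grip_width: 0.2
```

Emit:
play_rows(
  commands=[
    {"offset": [-0.0004, 0, 0.0015], "twist": 0},
    {"offset": [0, 0, 0], "twist": 0},
  ],
)

```text
time: 29.1
tool_pos: [505.6, -214.5, 280.7]
tcp_rot: [3.139, 0.001, 1.455]
contact_force: [-2.5, 2.5, 14.6]
grip_width: 0.4
```

Emit:
play_rows(
  commands=[
    {"offset": [-0.0004, 0, 0.0015], "twist": 0},
    {"offset": [0, 0, 0], "twist": 0},
  ],
)

```text
time: 29.3
tool_pos: [505.7, -214.8, 279.6]
tcp_rot: [3.139, 0.001, 1.455]
contact_force: [-3.0, 3.7, 17.0]
grip_width: 0.3
```

Emit:
play_rows(
  commands=[
    {"offset": [-0.0004, 0, 0.0015], "twist": 0},
    {"offset": [0, 0, 0], "twist": 0},
  ],
)

```text
time: 29.5
tool_pos: [505.7, -215.1, 278.6]
tcp_rot: [3.138, 0.001, 1.455]
contact_force: [-2.9, 4.9, 21.4]
grip_width: 0.6
```

Emit:
play_rows(
  commands=[
    {"offset": [-0.0004, 0, 0.001], "twist": 0},
    {"offset": [0, 0, 0], "twist": 0},
  ],
)

```text
time: 29.7
tool_pos: [505.6, -215.3, 277.9]
tcp_rot: [3.138, 0.0, 1.455]
contact_force: [-3.4, 6.2, 22.8]
grip_width: 0.7
```

Emit:
play_rows(
  commands=[
    {"offset": [-0.0004, 0, 0.001], "twist": 0},
    {"offset": [0, 0, 0], "twist": 0},
  ],
)

```text
time: 29.9
tool_pos: [505.6, -215.6, 277.1]
tcp_rot: [3.138, 0.0, 1.455]
contact_force: [-4.2, 6.4, 25.7]
grip_width: 0.3
```

```bash
cat > mom.py <<'E'
from h import *
o=status.get_obs(); F=o['contact_force'];M=o['moment']
R=Ro.from_euler('xyz',o['tcp_rot']).as_matrix(); f=R.T@F; m=R.T@M; print('tool F',f,'M',m,'pos',o['tool_pos'])
z=.178
x=(z*f[0]-m[1])/f[2]; y=(m[0]+z*f[1])/f[2]; print('x,y mm',x*1e3,y*1e3, 'Mz check',x*f[1]-y*f[0],m[2])
u=np.array([.1155,.9933,0]); v=np.array([.9933,-.1155,0]); S=np.array([533.9,43.65,0])+28.1*u-0.5*v
print('tcp u',(o['tool_pos']-S)@u)
E
python3 mom.py; python3 look.py 21
```

```text
tool F [  5.86497316  -4.80843968 -25.72556538] M [8.87202530e-01 8.83081499e-01 7.40655631e-04] pos [ 505.63488351 -215.57491421  277.14402032]
x,y mm -6.2538459864695835 -1.2166989110825743 Mz check 0.037207147639886085 0.000740655631241434
tcp u -288.8523106712572
[ 505.63 -215.57  277.14] [3.1376e+00 3.0000e-04 1.4553e+00] [-4.2  6.4 25.7] 0.3152794120480451 0.0015978489806780674
```

View pics/s21.png

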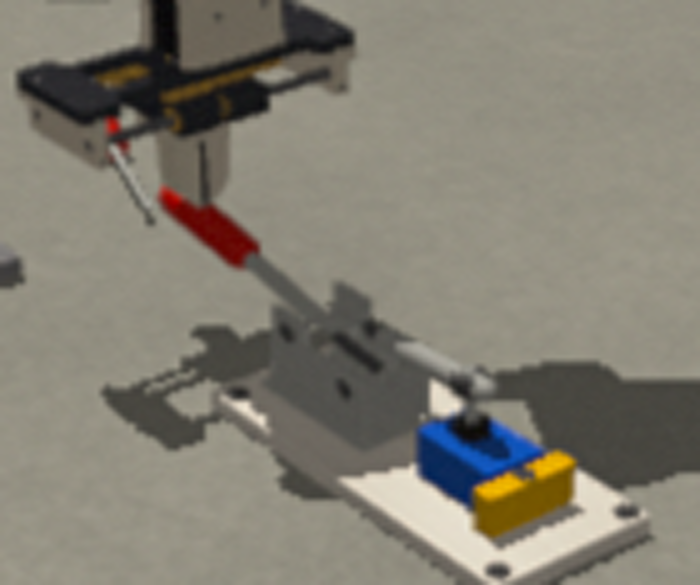

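```bash
python3 - <<'E'
import cv2,numpy as np
rows=[cv2.resize(cv2.imread(f"pics/scene{k}.png")[200:280,280:355],None,fx=5.3,fy=5.3,interpolation=cv2.INTER_CUBIC) for k in (20,21)]
cv2.imwrite("pics/cmp2.png",np.hstack(rows))
E
```

```text
(no output)
```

View pics/cmp2.png

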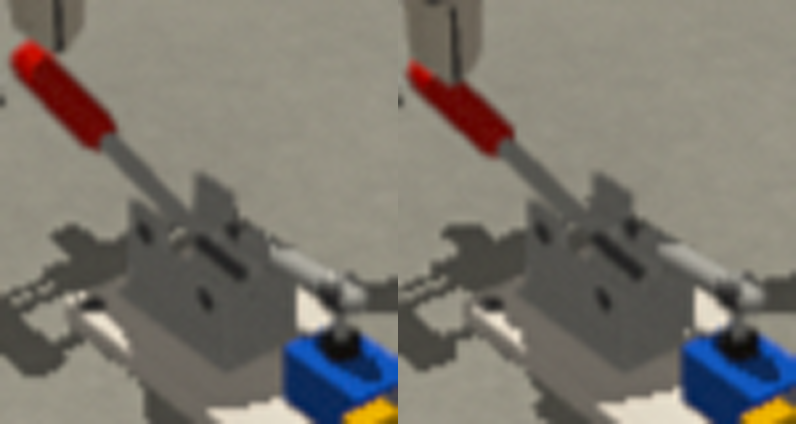

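```bash
python3 - <<'E'
from h import *
for k in (0,12,13,14,15,16,17,19,20,21):
    H=hsv(load(f"pics/scene{k}.png")); m=cv2.inRange(H,(172,120,40),(180,255,255))|cv2.inRange(H,(0,180,40),(4,255,255))
    k2=0*m; k2[180:240,280:325]=m[180:240,280:325]
    # rod low end of grip: lowest-right pixels along direction (1,1.1)
    ys,xs=np.nonzero(k2); s=xs*.67+ys*.74; q=np.sort(s)[-6:].mean() if len(s) else 0
    sel=s>q-6; print(k,len(s),'low-end pts mean',xs[sel].mean().round(2),ys[sel].mean().round(2),'topmost',ys.min(),xs[ys.argmin()])
E
```

```text
0 197 low-end pts mean 310.85 213.68 topmost 189 306
12 152 low-end pts mean 298.67 217.51 topmost 199 290
13 105 low-end pts mean 297.37 219.89 topmost 201 285
14 157 low-end pts mean 298.52 217.69 topmost 199 286
15 128 low-end pts mean 298.33 218.83 topmost 201 285
16 133 low-end pts mean 296.68 222.88 topmost 208 285
17 99 low-end pts mean 296.5 223.7 topmost 210 284
19 102 low-end pts mean 296.39 223.95 topmost 210 284
20 140 low-end pts mean 296.68 222.88 topmost 208 285
21 113 low-end pts mean 296.24 224.41 topmost 212 283
```

Emit:
play_rows(
  commands=[
    {"offset": [0, 0, -0.005], "twist": 0},
    {"offset": [0, 0, -0.02], "twist": 0},
    {"offset": [0, 0, -0.04], "twist": 0},
    {"offset": [0, 0, -0.04], "twist": 0},
    {"offset": [0, 0, 0], "twist": 0},
  ],
)

```text
time: 30.45
tool_pos: [506.0, -216.5, 384.3]
tcp_rot: [3.132, 0.004, 1.455]
contact_force: [0.4, -0.6, 0.1]
grip_width: 0.8
```

```bash
cat > red.py <<'E'
import sys; from h import *
for k in sys.argv[1:]:
    H=hsv(load(f"pics/scene{k}.png")); m=cv2.inRange(H,(172,120,40),(180,255,255))|cv2.inRange(H,(0,180,40),(4,255,255))
    k2=0*m; k2[180:240,280:325]=m[180:240,280:325]
    ys,xs=np.nonzero(k2); s=xs*.67+ys*.74; q=np.sort(s)[-6:].mean(); sel=s>q-6
    print(k,len(s),xs[sel].mean().round(2),ys[sel].mean().round(2),'topmost',ys.min(),xs[ys.argmin()])
E
python3 look.py 22; python3 red.py 20 22
```

```text
[ 505.95 -216.54  384.32] [3.1321 0.0042 1.4553] [ 0.41 -0.56  0.12] 0.7567604209852904 0.09438795572754079
20 140 296.68 222.88 topmost 208 285
22 142 296.68 222.88 topmost 208 285
```

Emit:
play_rows(
  commands=[
    {"offset": [0.04, 0, 0], "twist": 0},
    {"offset": [0.045, 0, 0], "twist": 0},
    {"offset": [0.045, 0, 0], "twist": 0},
    {"offset": [0.045, 0, 0], "twist": 0},
    {"offset": [0.045, 0, 0], "twist": 0},
  ],
)

```text
time: 31.0
tool_pos: [530.1, 4.1, 377.4]
tcp_rot: [-3.139, -0.0, 1.455]
contact_force: [0.1, -0.7, -0.3]
grip_width: -0.1
```

```bash
python3 look.py 23; python3 red.py 22 23; python3 - <<'E'
from h import *
rows=[cv2.resize(cv2.imread(f"pics/scene{k}.png")[200:285,280:365],None,fx=4.6,fy=4.6,interpolation=cv2.INTER_CUBIC) for k in (22,23)]
cv2.imwrite("pics/cmp3.png",np.hstack(rows))
E
```

```text
[530.14   4.1  377.4 ] [-3.1391e+00 -1.0000e-04  1.4547e+00] [ 0.15 -0.69 -0.34] -0.10294216956274564 0.8579560480085844
22 142 296.68 222.88 topmost 208 285
23 140 296.51 222.61 topmost 208 285
```

View pics/cmp3.png

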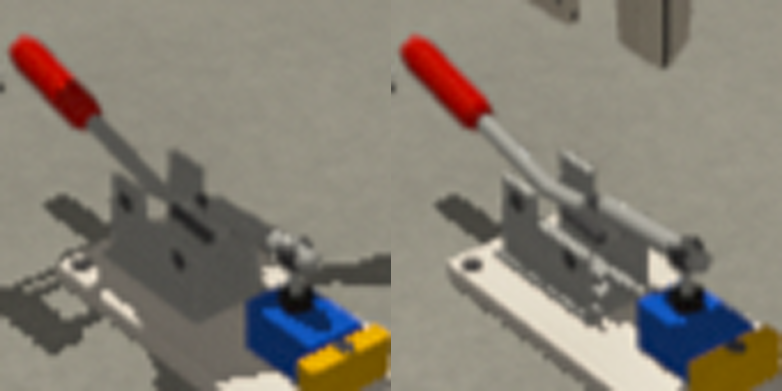

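```bash
python3 - <<'E'
from h import *
c=cam('scene'); u=np.array([.1155,.9933,0]); v=np.array([.9933,-.1155,0])
S=np.array([533.9,43.65,0])+28.1*u-0.5*v
def mid(pts,off=0):
    o,d=ray(c,pts); P=o+d*(((S+off*v-o)@v)/(d@v))[:,None]; return np.c_[(P-S)@u,P[:,2]].round(1)
f=lambda p:(np.array(p,float)-[391,0])/4.6+[280,200]-.4
print(mid(f([(405,45),(483,120),(520,155),(550,190),(600,205),(640,222),(685,250),(687,300)])).tolist())
im=viewer.capture('wrist'); cv2.imwrite('pics/wrist24.png',im[:,:,::-1]); im=viewer.capture('top'); cv2.imwrite('pics/top24.png',im[:,:,::-1])
E
```

```text
[[-325.3, 99.4], [-238.2, 82.6], [-198.8, 75.4], [-167.9, 64.9], [-117.6, 79.2], [-79.5, 86.5], [-38.3, 88.4], [-35.6, 54.8]]
```

View pics/wrist24.png

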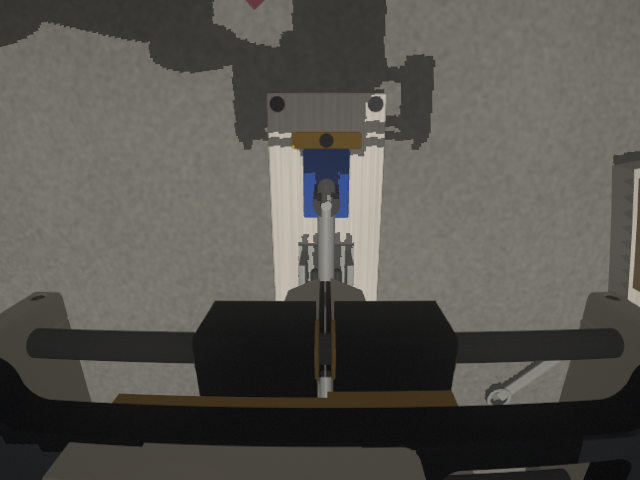

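Emit:
play_rows(
  commands=[
    {"offset": [0, 0, 0], "twist": 0},
    {"offset": [0, 0, 0], "twist": 0},
    {"offset": [0, 0, 0], "twist": 0},
  ],
)

```text
time: 31.45
tool_pos: [530.5, 1.1, 378.6]
tcp_rot: [-3.141, 0.0, 1.453]
contact_force: [0.3, 0.5, 0.1]
grip_width: 0.6
```

```bash
python3 - <<'E'
from h import *
u=np.array([.1155,.9933,0]); v=np.array([.9933,-.1155,0]); S=np.array([533.9,43.65,0])+28.1*u-0.5*v
o=status.get_obs(); print(o['tool_pos'],(o['tool_pos']-S)@u,(o['tool_pos']-S)@v,o['time'])
c=cam('wrist',o); im=viewer.capture('wrist'); H=hsv(im); m=cv2.inRange(H,(105,130,30),(128,255,255)); m[300:]=0
q=max(cv2.findContours(m,0,1)[0],key=cv2.contourArea); print(cv2.boundingRect(q)); x,y,w,h=cv2.boundingRect(q)
P=onz(c,[[x,y+h],[x+w,y+h],[x,y],[x+w,y]],50); print(((P-S)@u).round(1),((P-S)@v).round(1))
m=cv2.inRange(H,(15,120,60),(30,255,255)); m[200:]=0
q=max(cv2.findContours(m,0,1)[0],key=cv2.contourArea); x,y,w,h=cv2.boundingRect(q); P=onz(c,[[x,y+h],[x+w,y+h]],45); print('stop',((P-S)@u).round(1),((P-S)@v).round(1))
E
```

```text
[530.46720931   1.1207441  378.57029415] -70.74037964137327 2.0023306355736787 31.45
(333, 171, 13, 35)
[-59.6 -59.6 -28.5 -28.5] [ 9.5 21.1  9.3 20.6]
stop [ 0.1 -0. ] [-28.5  31.7]
```

Emit:
play_rows(
  commands=[
    {"offset": [0.02, -0.03, 0], "twist": 0},
    {"offset": [0.028, -0.025, 0.01], "twist": 0},
    {"offset": [0, 0, 0.04], "twist": 0},
    {"offset": [0, 0, 0.04], "twist": 0},
    {"offset": [0, 0, 0.03], "twist": 0},
  ],
)

```text
time: 32.0
tool_pos: [480.8, 56.0, 257.3]
tcp_rot: [-3.141, 0.0, 1.455]
contact_force: [0.4, -0.4, 0.4]
grip_width: 0.4
```

Emit:
play_rows(
  commands=[
    {"offset": [0, 0, 0.03], "twist": 0},
    {"offset": [0, 0, 0.008], "twist": 0},
    {"offset": [0, 0, 0], "twist": 0},
    {"offset": [0, 0, 0], "twist": 0},
  ],
)

```text
time: 32.4
tool_pos: [482.1, 56.1, 222.0]
tcp_rot: [3.14, -0.0, 1.455]
contact_force: [0.2, -0.5, 0.8]
grip_width: 0.3
```

```bash
python3 mom.py; python3 look.py 25; python3 red.py 25
```

```text
tool F [-0.46418173  0.28489764 -0.77555764] M [ 0.01117027 -0.09089087 -0.04622811] pos [482.05342443  56.14522932 222.02118341]
x,y mm -10.65881325438103 -79.79039717705868 Mz check -0.0400739154138906 -0.04622810706908767
tcp u -21.67635062576794
[482.05  56.15 222.02] [ 3.1397e+00 -2.0000e-04  1.4547e+00] [ 0.23 -0.49  0.78] 0.3093800373381659 0.016155343811059562
25 140 296.51 222.61 topmost 208 285
```

View pics/s25.png

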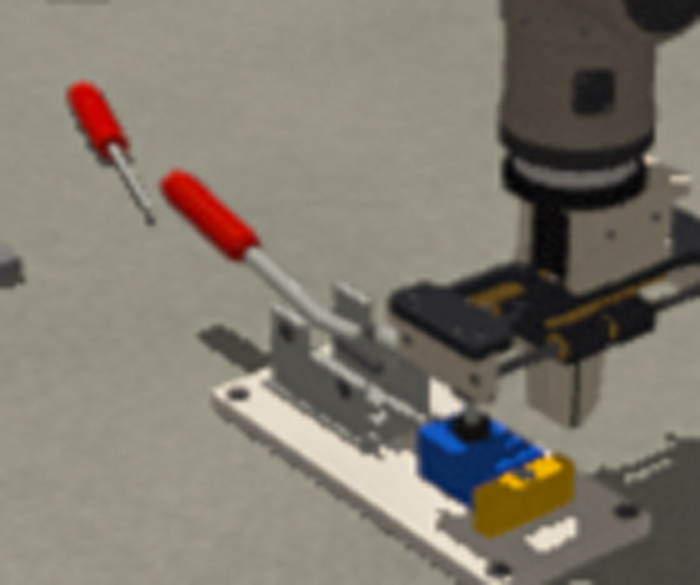

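Emit:
play_rows(
  commands=[
    {"offset": [0, 0.003, 0], "twist": 0},
    {"offset": [0, 0.003, 0], "twist": 0},
    {"offset": [0, 0, 0], "twist": 0},
  ],
)

```text
time: 32.75
tool_pos: [488.0, 55.7, 221.6]
tcp_rot: [3.14, -0.0, 1.455]
contact_force: [-0.0, -0.8, -0.7]
grip_width: 0.3
```

Emit:
play_rows(
  commands=[
    {"offset": [0, 0.001, 0], "twist": 0},
    {"offset": [0, 0.001, 0], "twist": 0},
    {"offset": [0, 0, 0], "twist": 0},
  ],
)

```text
time: 33.05
tool_pos: [489.5, 55.5, 220.9]
tcp_rot: [3.142, -0.0, 1.455]
contact_force: [-0.4, -0.0, -0.9]
grip_width: 0.5
```

Emit:
play_rows(
  commands=[
    {"offset": [0, 0.001, 0], "twist": 0},
    {"offset": [0, 0.001, 0], "twist": 0},
    {"offset": [0, 0, 0], "twist": 0},
  ],
)

```text
time: 33.35
tool_pos: [491.5, 55.3, 220.9]
tcp_rot: [3.141, -0.0, 1.455]
contact_force: [-0.5, 0.0, -0.3]
grip_width: 0.5
```

Emit:
play_rows(
  commands=[
    {"offset": [0, 0.001, 0], "twist": 0},
    {"offset": [0, 0.001, 0], "twist": 0},
    {"offset": [0, 0, 0], "twist": 0},
  ],
)

```text
time: 33.65
tool_pos: [493.5, 55.1, 220.9]
tcp_rot: [3.141, -0.0, 1.455]
contact_force: [-0.0, 1.1, -0.4]
grip_width: 0.2
```

Emit:
play_rows(
  commands=[
    {"offset": [0, 0.001, 0], "twist": 0},
    {"offset": [0, 0.001, 0], "twist": 0},
    {"offset": [0, 0, 0], "twist": 0},
  ],
)

```text
time: 33.95
tool_pos: [495.5, 54.8, 220.9]
tcp_rot: [3.141, -0.0, 1.455]
contact_force: [0.6, -0.8, 0.2]
grip_width: 0.4
```

Emit:
play_rows(
  commands=[
    {"offset": [0, 0.001, 0], "twist": 0},
    {"offset": [0, 0, 0], "twist": 0},
  ],
)

```text
time: 34.15
tool_pos: [496.4, 54.7, 220.9]
tcp_rot: [3.141, -0.0, 1.455]
contact_force: [-0.0, 0.4, 0.8]
grip_width: 0.3
```

```bash
python3 look.py 26
```

```text
[496.43  54.71 220.94] [ 3.1414e+00 -1.0000e-04  1.4552e+00] [-0.04  0.36  0.8 ] 0.320346782661092 0.0038689975546504253
```

View pics/s26.png

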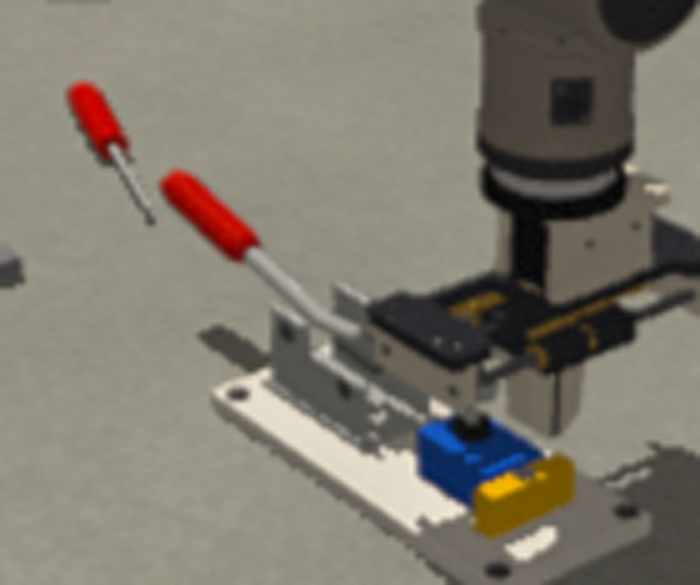

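Emit:
play_rows(
  commands=[
    {"offset": [0, 0.001, 0], "twist": 0},
    {"offset": [0, 0, 0], "twist": 0},
  ],
)

```text
time: 34.4
tool_pos: [497.4, 54.6, 220.9]
tcp_rot: [3.141, -0.0, 1.455]
contact_force: [-0.1, -0.8, 0.9]
grip_width: 0.5
```

Emit:
play_rows(
  commands=[
    {"offset": [0, 0.001, 0], "twist": 0},
    {"offset": [0, 0, 0], "twist": 0},
  ],
)

```text
time: 34.6
tool_pos: [498.4, 54.5, 220.9]
tcp_rot: [3.141, -0.0, 1.455]
contact_force: [0.5, -0.4, -0.4]
grip_width: 0.5
```

Emit:
play_rows(
  commands=[
    {"offset": [0, 0.001, 0], "twist": 0},
    {"offset": [0, 0, 0], "twist": 0},
  ],
)

```text
time: 34.8
tool_pos: [499.4, 54.4, 220.9]
tcp_rot: [3.141, -0.0, 1.455]
contact_force: [-0.6, 0.3, -0.6]
grip_width: 0.0
```

```bash
python3 - <<'E'
from h import *
u=np.array([.1155,.9933,0]); v=np.array([.9933,-.1155,0]); S=np.array([533.9,43.65,0])+28.1*u-0.5*v
o=status.get_obs(); print(o['tool_pos'],(o['tool_pos']-S)@u,(o['tool_pos']-S)@v,o['time'])
im=viewer.capture('wrist'); cv2.imwrite('pics/wrist27.png',im[:,:,::-1])
E
```

```text
[499.41494288  54.38408165 220.92381135] -21.420443226134065 -34.9938010933312 34.8
```

View pics/wrist27.png

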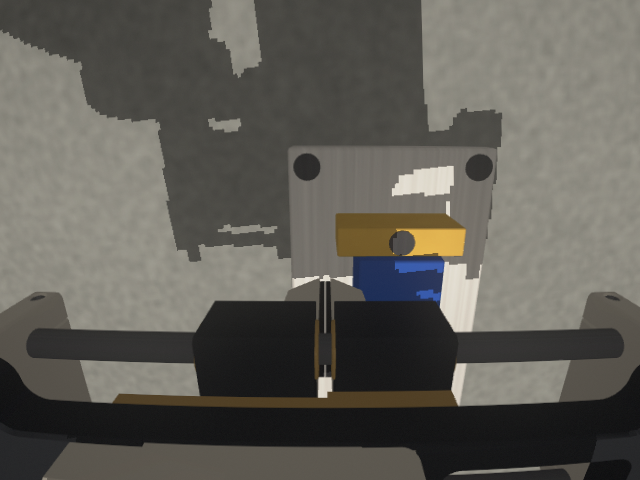

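Emit:
play_rows(
  commands=[
    {"offset": [0, 0.001, 0], "twist": 0},
    {"offset": [0, 0.001, 0], "twist": 0},
    {"offset": [0, 0, 0], "twist": 0},
  ],
)

```text
time: 35.15
tool_pos: [501.4, 54.1, 220.9]
tcp_rot: [3.141, -0.0, 1.455]
contact_force: [-0.1, 0.2, -0.2]
grip_width: 0.2
```

Emit:
play_rows(
  commands=[
    {"offset": [0, 0.001, 0], "twist": 0},
    {"offset": [0, 0, 0], "twist": 0},
  ],
)

```text
time: 35.35
tool_pos: [502.4, 54.0, 220.9]
tcp_rot: [3.141, -0.0, 1.455]
contact_force: [0.1, 0.1, 0.3]
grip_width: 0.4
```

Emit:
play_rows(
  commands=[
    {"offset": [0, 0.001, 0], "twist": 0},
    {"offset": [0, 0, 0], "twist": 0},
  ],
)

```text
time: 35.55
tool_pos: [503.4, 53.9, 221.0]
tcp_rot: [3.141, -0.0, 1.455]
contact_force: [0.6, 0.1, -0.3]
grip_width: 0.6
```

```bash
python3 - <<'E'
from h import *
im=viewer.capture('wrist'); cv2.imwrite('pics/wrist28.png',im[:,:,::-1])
a=cv2.resize(cv2.imread('pics/wrist27.png')[200:310,260:480],None,fx=3.5,fy=2.7);b=cv2.resize(im[200:310,260:480,::-1],None,fx=3.5,fy=2.7)
cv2.imwrite('pics/c28.png',np.vstack([a,b]))
E
python3 look.py 28
```

```text
[503.32  53.93 220.91] [ 3.1416e+00 -1.0000e-04  1.4552e+00] [ 0.05  0.5  -0.35] 0.3912069183212433 0.002063802243920842
```

View pics/c28.png

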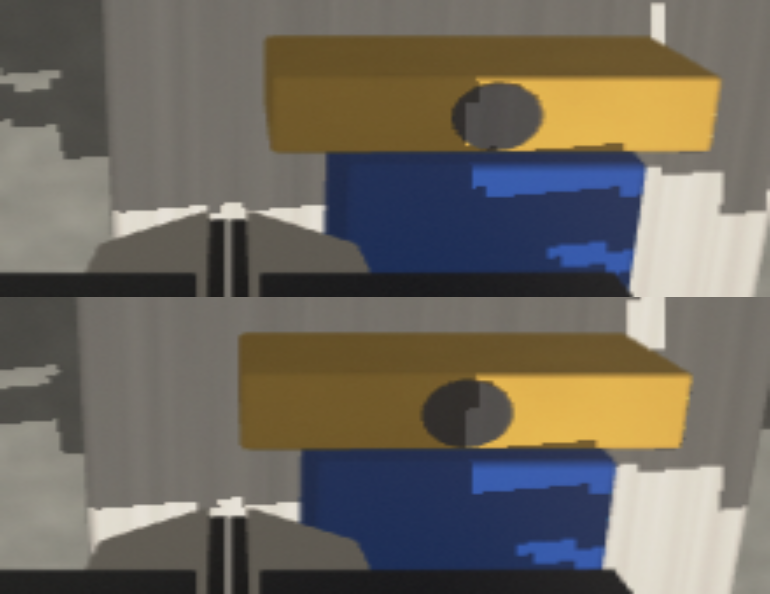

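View pics/s28.png

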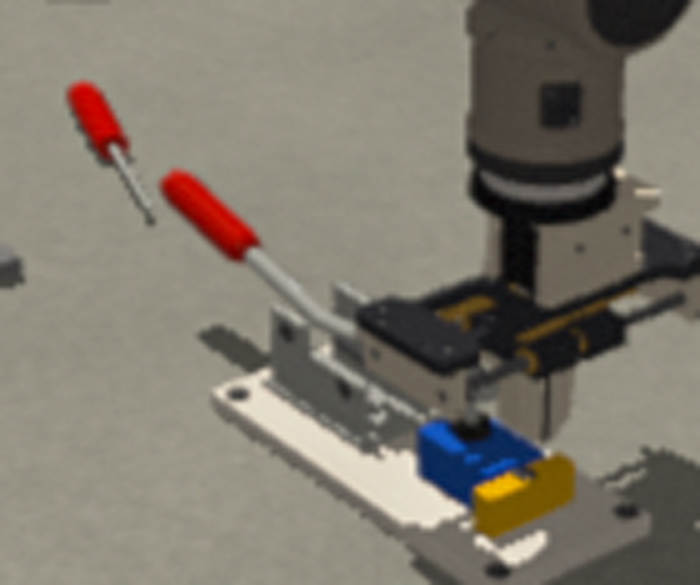

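Emit:
play_rows(
  commands=[
    {"offset": [0, 0.001, 0], "twist": 0},
    {"offset": [0, 0.001, 0], "twist": 0},
    {"offset": [0, 0, 0], "twist": 0},
  ],
)

```text
time: 35.95
tool_pos: [504.8, 53.8, 220.8]
tcp_rot: [-3.14, -0.0, 1.455]
contact_force: [-2.9, 0.5, 2.7]
grip_width: 0.4
```

Emit:
play_rows(
  commands=[
    {"offset": [0, 0.001, 0], "twist": 0},
    {"offset": [0, 0, 0], "twist": 0},
  ],
)

```text
time: 36.15
tool_pos: [505.3, 53.7, 220.7]
tcp_rot: [-3.138, 0.0, 1.455]
contact_force: [-7.0, 1.3, 4.6]
grip_width: 0.5
```

Emit:
play_rows(
  commands=[
    {"offset": [0, 0.001, 0], "twist": 0},
    {"offset": [0, 0, 0], "twist": 0},
  ],
)

```text
time: 36.35
tool_pos: [505.7, 53.7, 220.6]
tcp_rot: [-3.136, 0.0, 1.455]
contact_force: [-9.5, 0.9, 7.0]
grip_width: 0.5
```

Emit:
play_rows(
  commands=[
    {"offset": [0, 0.001, 0], "twist": 0},
    {"offset": [0, 0, 0], "twist": 0},
  ],
)

```text
time: 36.55
tool_pos: [506.1, 53.7, 220.6]
tcp_rot: [-3.134, 0.0, 1.456]
contact_force: [-11.7, 1.2, 8.6]
grip_width: 0.3
```

Emit:
play_rows(
  commands=[
    {"offset": [0, -0.003, 0], "twist": 0},
    {"offset": [0, -0.01, 0], "twist": 0},
    {"offset": [0, -0.015, 0], "twist": 0},
    {"offset": [0, 0, -0.02], "twist": 0},
    {"offset": [0, 0, -0.04], "twist": 0},
  ],
)

```text
time: 37.05
tool_pos: [479.2, 56.6, 279.4]
tcp_rot: [-3.136, 0.0, 1.455]
contact_force: [1.0, -0.3, 0.5]
grip_width: 0.4
```

Emit:
play_rows(
  commands=[
    {"offset": [-0.02, 0.01, -0.04], "twist": 0},
    {"offset": [-0.03, 0.03, -0.04], "twist": 0},
    {"offset": [0, 0, 0], "twist": 0},
    {"offset": [0, 0, 0], "twist": 0},
    {"offset": [0, 0, 0], "twist": 0},
  ],
)

```text
time: 37.55
tool_pos: [509.8, 7.5, 353.9]
tcp_rot: [-3.139, -0.0, 1.455]
contact_force: [-0.2, -0.2, 0.1]
grip_width: 0.4
```

```bash
python3 look.py 29; python3 red.py 25 29; python3 - <<'E'
from h import *
u=np.array([.1155,.9933,0]); v=np.array([.9933,-.1155,0]); S=np.array([533.9,43.65,0])+28.1*u-0.5*v
o=status.get_obs(); c=cam('wrist',o); im=viewer.capture('wrist'); cv2.imwrite('pics/wrist29.png',im[:,:,::-1])
E
```

```text
[509.8    7.47 353.9 ] [-3.1391e+00 -3.0000e-04  1.4553e+00] [-0.21 -0.19  0.09] 0.4445523969109386 0.008816950000583365
25 140 296.51 222.61 topmost 208 285
29 140 296.51 222.61 topmost 208 285
```

View pics/wrist29.png

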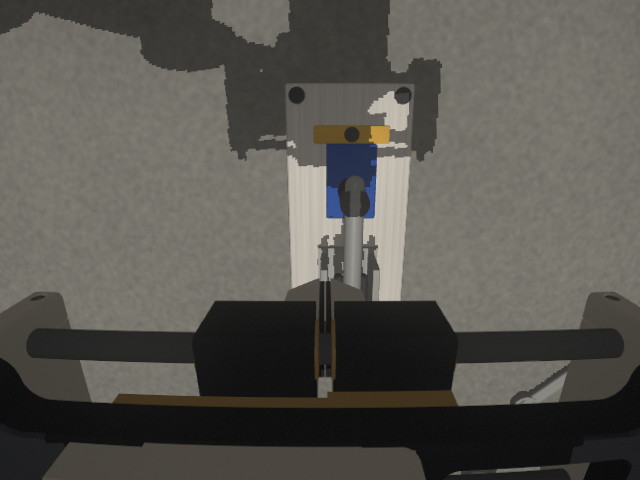

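View pics/s29.png

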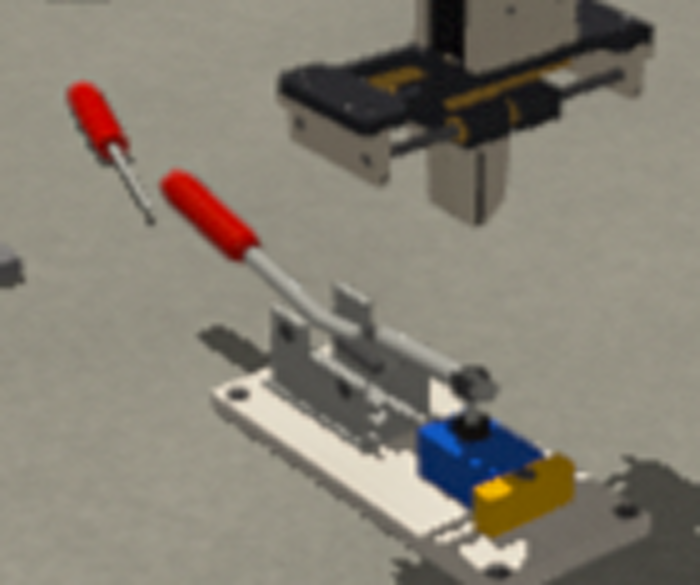

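```bash
python3 -c "
from plant import ticket; print(ticket.close_job())"
```

```text
the job is handed in; nothing more can be done
None
```

I loaded the blue blank, seated it against the yellow stop and pushed the clamp handle down, then handed the job in with the arm clear at about 38 s. The lock was never felt as a clear snap, so I'm inferring it from later checks.

**Seating:** I set the blank flat on the plate and pushed it against the stop. Contact was felt, and the push built up to about 13 N by wrist force, including some plate friction. The last wrist picture shows the blank centred on the stop within about 1 mm, square to it, and with no gap.

**Handle:** I pushed it down in small steps and never went over about 29 N.

**Last checks:**
- **Handle position:** it stays in exactly the same low position with nothing touching it, across several pictures. It had sprung back when I let go of it higher up.
- **Hold-down:** the hold-down arm lies nearly flat and the pad sits on the blank.
- **Side push:** about 12 N against the side of the blank did not shift it, so it is clamped. I could not measure the pad's force directly.

**What disagreed:**
- **No stiff stretch felt:** I never read the stated 10–16 N before the dead point. The readings stayed under 3 N, then the handle ran ahead of the finger to its rest position. Because of that I pressed on twice against what I now take to be the hard stop, at about 27–29 N.
- **Sizes:** the plate measured about 253 mm long instead of 235 mm. The handle looked bent, and its pivot seemed further back than stated.

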